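# Spin-dry the rinsed spice jars

### The job

Spin-dry the rinsed spice jars that stand in the wells of the drain caddy: stand each one in a cup of the hand-cranked spin dryer, and lengthen the crank by pressing in the spring pin of its sleeve and sliding the sleeve out until the pin snaps into the long hole. Then take the crank by its wooden grip and wind it at least three full turns counter-clockwise (seen from above), at an easy pace, always under one turn a second. Finally stand all the jars upright in wells of the drain caddy again and slide the sleeve back in until the pin snaps into the short hole, leaving the mug and the honey jar alone.

Things in the scene. Friction and masses are not known exactly. Their poses are not given: they have to be found in the camera images.
- crank_axis (a point): Point on the vertical axis of the crank, in the middle of its level arm, 150 mm above the worktop. It stands on a slim post (radius 14 mm) at one end of the spin dryer, which has a white base 150 x 370 mm, 24 mm high, fixed to the worktop. Axes turn with the crank: the arm runs from here along the -x axis, z is up.
- sleeve_mid (a point): Centre of the grey sleeve at its spring pin; axes as crank_axis. The sleeve, a level box 64 long, 22 wide (y), 20 mm high, slides on the crank arm; from here it reaches 12 mm inward (+x, to the axis) and 52 mm outward (-x). The steel pin, 14 mm across, stands 8 mm out of its +y side here. Pinch pin and opposite side (across y) to press it. Free below for 90 mm.
- grip_mid (a point): Point on the upright axis of the crank's wooden grip: a cylinder 25 mm across, 33 mm high, its top 13 mm above this point, its foot 2 mm over the sleeve. It stands 38 mm outward of sleeve_mid and spins freely about its own axis: 68 mm from the crank axis in the short setting, 90 mm in the long one. Axes spin with the grip.
- crank (a joint): Turn of the crank in rad, 0 at the start, growing counter-clockwise seen from above (one turn is 6.28); it turns with slight friction (about 0.1 N m), without stops, and drives the carousel by a belt, one carousel turn to one crank turn, same sense.
- sleeve (a joint): Slide of the sleeve along the crank arm in m, growing outward. The pin can snap into two holes: 0 (short setting, as at the start) and 0.022 (long setting); end stops at -0.005 and 0.033 lie beyond the holes. In a hole the pin locks the sleeve with 2 mm of play. Sliding friction about 1 N.
- pin (a joint): How far the spring pin is pressed in, m: 0 standing out in a hole (locked), 0.008 flush with the sleeve. Past 0.007 the sleeve is free to slide. It takes 4 N at first, 7 N flush. Between the holes it stays in at 0.007 by itself; unheld, it springs out to 0 within about 2 mm of a hole.
- cup0 (a point): Centre of the inner floor of one of three open clear cups on the carousel; 38 mm above the worktop. A cup is 48 mm wide inside, wall 3 mm, 52 mm deep. Cups stand 55 mm from the carousel's axis, 95 mm apart, and go round with it (carousel disc 174 mm across, axis 210 mm from the crank axis).
- cup1 (a point): The same for the second cup.
- cup2 (a point): The same for the third cup.
- well0 (a point): Centre of the inner floor of one of the four round wells of the drain caddy; 6 mm above the worktop. A well is 52 mm wide inside, wall 3 mm, 50 mm deep. The wells stand in a square, 84 mm apart, on an aluminium plate 170 x 170 mm fixed to the worktop.
- well1 (a point): The same for the second well.
- well2 (a point): The same for the third well.
- well3 (a point): The same for the fourth well.
- mug_cream: Two-tone mug, 90 mm wide, 105 mm high, with handle; a bystander. Origin at the centre of its underside.
- honey_jar: Honey jar with a dark lid, 65 mm across, 86 mm high; a bystander. Origin at the centre of its underside.
- jar_a: Closed spice jar, bright red lid: 40 mm across, 106 mm high, about 0.25 kg; stands in a well of the caddy at the start or is absent (two or three of the four jars are there). Origin at the centre of its underside, z up its axis.
- jar_b: Closed spice jar, bright green lid: 40 mm across, 106 mm high, about 0.25 kg; stands in a well of the caddy at the start or is absent (two or three of the four jars are there). Origin at the centre of its underside, z up its axis.
- jar_c: Closed spice jar, black lid, green contents: 42 mm across, 110 mm high, about 0.27 kg; stands in a well of the caddy at the start or is absent (two or three of the four jars are there). Origin at the centre of its underside, z up its axis.
- jar_d: Closed spice jar, black lid, light brown contents, the tallest: 42 mm across, 122 mm high, about 0.27 kg; stands in a well of the caddy at the start or is absent (two or three of the four jars are there). Origin at the centre of its underside, z up its axis.
Things that resemble listed ones, but are neither listed nor needed, are in the scene too. Leave any yellow look-alike of the jar_d alone.

How it is judged (in metres and radians):
On the way, in this order (a step that is already met when the one before it is completed fails the run):
1. every jar stands in a cup of the carousel, and the crank is long: the pin has snapped out in the long hole ((distance between jar_a and cup0 below 0.012 m or distance between jar_a and cup1 below 0.012 m or distance between jar_a and cup2 below 0.012 m) and angle between each of jar_a, jar_b, jar_c, jar_d's own z axis and vertical below 0.2 rad and (distance between jar_b and cup0 below 0.012 m or distance between jar_b and cup1 below 0.012 m or distance between jar_b and cup2 below 0.012 m) and (distance between jar_c and cup0 below 0.012 m or distance between jar_c and cup1 below 0.012 m or distance between jar_c and cup2 below 0.012 m) and (distance between jar_d and cup0 below 0.012 m or distance between jar_d and cup1 below 0.012 m or distance between jar_d and cup2 below 0.012 m) and value of joint pin below 0.002 m and value of joint sleeve between 0.018 and 0.026 m), for 0.2 s.
2. the crank has been wound three full turns counter-clockwise by its grip, long, with the jars in the cups ((distance between jar_a and cup0 below 0.02 m or distance between jar_a and cup1 below 0.02 m or distance between jar_a and cup2 below 0.02 m) and angle between each of jar_a, jar_b, jar_c, jar_d's own z axis and vertical below 0.5 rad and (distance between jar_b and cup0 below 0.02 m or distance between jar_b and cup1 below 0.02 m or distance between jar_b and cup2 below 0.02 m) and (distance between jar_c and cup0 below 0.02 m or distance between jar_c and cup1 below 0.02 m or distance between jar_c and cup2 below 0.02 m) and (distance between jar_d and cup0 below 0.02 m or distance between jar_d and cup1 below 0.02 m or distance between jar_d and cup2 below 0.02 m) and value of joint crank above 18.2 rad and contact force between the fingers and grip above 0.3 N and value of joint sleeve above 0.018 m).
At the end, for the whole second after the job is handed in: Every jar stands upright (within 0.12 rad) and at rest on the floor of a well of the caddy (its foot within 14 mm of the centre); the sleeve is back in the short hole (within 4 mm) with the pin standing out (pressed less than 2 mm); the crank is still ((distance between jar_a and well0 below 0.014 m or distance between jar_a and well1 below 0.014 m or distance between jar_a and well2 below 0.014 m or distance between jar_a and well3 below 0.014 m) and angle between each of jar_a, jar_b, jar_c, jar_d's own z axis and vertical below 0.12 rad and linear speed of each of jar_a, jar_b, jar_c, jar_d below 0.02 m/s and (distance between jar_b and well0 below 0.014 m or distance between jar_b and well1 below 0.014 m or distance between jar_b and well2 below 0.014 m or distance between jar_b and well3 below 0.014 m) and (distance between jar_c and well0 below 0.014 m or distance between jar_c and well1 below 0.014 m or distance between jar_c and well2 below 0.014 m or distance between jar_c and well3 below 0.014 m) and (distance between jar_d and well0 below 0.014 m or distance between jar_d and well1 below 0.014 m or distance between jar_d and well2 below 0.014 m or distance between jar_d and well3 below 0.014 m) and value of joint pin below 0.002 m and value of joint sleeve between -0.004 and 0.004 m and velocity of joint crank between -0.1 and 0.1 rad/s); the robot touches nothing.
It fails at once if the crank is spun faster than one turn a second (velocity of joint crank above 6.4 rad/s or velocity of joint crank below -6.4 rad/s).
It fails at once if the mug is moved more than 30 mm (distance of mug_cream from where it was at the start of the episode above 0.03 m).
It fails at once if the honey jar is moved more than 30 mm (distance of honey_jar from where it was at the start of the episode above 0.03 m).
Of jar_a, jar_b, jar_c, jar_d only 2 to 3 are there at a start; the rules pass over those that are not, and their reading is None.
At some moment in a run one of jar_a, jar_b, jar_c, jar_d may be knocked a few centimetres aside while the robot is not near it.
Once in a run the grip may slacken for a moment while it holds something.
It also fails if it takes over 210 s, if anything falls off the work surface, if the arm or the gripper's body presses on something with over 40 N, if the wrist force passes 120 N, or if a joint passes its speed limit or range.

### The arm

A 6-joint arm with a two-finger parallel gripper is mounted at the origin on a cart in front of the work surface, level with it; the furniture and walls round the work are solid. World frame = base frame: x ahead of the robot, y to its left, z up, the work surface at z = 0. Lengths are in mm, angles in rad, forces in N, time in s.
With the tool pointing down it reaches from about 350 to 775 mm from the base axis. Payload 7.3 kg.
Tool frame: the origin (TCP) lies between the finger pads; the fingertips stand 25 mm ahead of it and the grasp point (between the pads) lies 6 mm ahead of it; z points along the fingers, y is the line along which they close (so a half turn about z gives the same grasp; the last joint's range is limited). The gripper opens to 92 mm and grips with 3 to 60 N. Pads are 19 mm wide; open, the fingers measure 130 mm over their backs; the gripper's body (75 mm by 190 mm) begins 47 mm behind the grasp point.
Start: joints at [1.014, 0.342, 1.524, -0, 1.275, -0.146], TCP at [209.643, 481.347, 229.641] pointing down, gripper open.
Joint ranges: [-2.53, 2.53], [-0.77, 2.02], [0.04, 2.7], [-1, 4.14], [0.28, 2.66], [-3.11, 3.11]. Speed limits (rad/s): [2.57, 2.57, 3.14, 3.14, 3.14, 3.14].

### API

Orientations are given as [roll, pitch, yaw] about the fixed x, y, z axes, in that order (R = Rz(yaw) Ry(pitch) Rx(roll)).
In Python, from plant import bot gives the robot as it stands.
- The arm moves only by the tool play_rows, never from a script. Its argument "commands" is a list of rows, each an object of numbers: "x", "y", "z": the shift along the tool's x, y, z in m; "twist": the turn about the tool's z in degrees. In form: [{"x": .., "y": .., "z": .., "twist": ..}, ...]. A call has exactly 8 rows; each row is the pose to reach, as a shift and turn from the pose commanded when the call began, along the tool's axes at that moment; what a row does not reach only later rows make up. A row lasts 1/10 s, in which the tool goes at most 50 mm and 8.59 degrees, less where a joint would pass 70% of its speed; a pose out of reach is approached as far as the arm can. A call with a gripper value outside its range is refused whole. "jaw" is the closure, from 0 (fully open) to 1 (shut), set as the call begins (left out, the last holds). The fingers move at their own pace and stop on an object; the grip force is fixed at half the most. Time passes only in rows, so rows that repeat a pose let the fingers close, or fill a call up. It gives the time, the measured TCP pose, the force, the opening and the grip force at its end, in the units of the state.
- bot.get_obs(): the state, without advancing time (a new reading comes with each control period).
- bot.capture(name): name is "scene" or "top"; returns a dict with "pixels" (420x560x3 uint8, red, green, blue), "fx", "fy", "cx", "cy" (pixels), "k1" (the pictures are not rectified: a ray, as slopes to the right and down, at radius r is drawn at 1 + k1 r^2 times it, then the intrinsics apply), "eye" and "rotation" of the camera in the world. Camera axes: x right, y down, z forward; pixel columns grow to the right and rows downward; lengths in mm; the calibration is good to about 2 mm. A picture is of the moment at which its call begins. There is no depth.
- bot.close_job(): hands the job in; it is judged then, once.
The state is a dict: "time": time; "joint_positions": joint angles; "dq": joint speeds; "tau": joint torques, N m; "tool_pos": TCP position; "tcp_rot": TCP orientation; "contact_force": force on the tool from outside, world axes, zero at the start; "moment": the same for the moment, N m; "grip_width": finger opening in mm; "finger_force": force on a finger pad.
Only numpy, scipy, OpenCV 4.12 (cv2) and the standard library are available. Lean on these libraries where they do the work, as an engineer would, in place of code of your own. Each camera call takes 0.05 s, during which the arm holds its last target. There are 200 camera calls.

## Working session

There is one attempt and no reset: what is moved stays moved. The work goes in short steps, Python scripts to look and compute and a tool call to move; the robot and the scene stay as the last step left them, time stands still between calls to the robot, and variables do not carry over. Pictures are saved under pics/ and viewed, at most 14 in all, crops included, and the job is handed in when it is done.

Besides the shell and the picture viewer there is one more tool, called after ">>>" as name(argument=value, ...), one argument or row to a line, values as JSON. play_rows: Moves the arm, as the interface text tells. Its arguments: {"type":"object","properties":{"commands":{"type":"array"},"jaw":{"type":"number"}},"required":["commands"]}

```bash
mkdir -p pics; ls; cat > h.py <<'E'
import numpy as np, cv2
from plant import bot
def snap(name,fn=None):
    c=bot.capture(name); 
    if fn: cv2.imwrite('pics/'+fn,c['pixels'][...,::-1])
    return c
def ray(c,u,v):
    x=(u-c['cx'])/c['fx']; y=(v-c['cy'])/c['fy']
    d0=np.array([x,y]); d=d0.copy()
    for _ in range(20): d=d0/(1+c['k1']*(d@d))
    return np.array(c['eye'],float), np.array(c['rotation'])@np.array([d[0],d[1],1])
def at(c,u,v,z):
    e,r=ray(c,u,v); return e+r*(z-e[2])/r[2]
def proj(c,p):
    q=np.array(c['rotation']).T@(np.array(p,float)-np.array(c['eye'])); d=q[:2]/q[2]
    d=d*(1+c['k1']*(d@d)); return np.array([d[0]*c['fx']+c['cx'],d[1]*c['fy']+c['cy']])
E
python3 - <<'E'
from h import *
for n in('scene','top'):
    c=snap(n,n+'1.png'); print(n,{k:c[k] for k in c if k!='pixels'})
print(bot.get_obs())
E
```

```text
pics
scene {'fx': 471.0386896447094, 'fy': 471.0386896447094, 'cx': 282.0661067113503, 'cy': 215.22814219124828, 'k1': -0.026407777979530887, 'eye': array([-210.16040248,   -7.02403065, 1177.66839131]), 'rotation': array([-2.52153315, -0.00856088, -1.69076569])}
top {'fx': 451.13384878439877, 'fy': 451.13384878439877, 'cx': 275.97055118439005, 'cy': 212.92062852007098, 'k1': -0.13067368482635622, 'eye': array([ 354.81214153,  -99.93183903, 1277.23274185]), 'rotation': array([-2.97538529,  0.00525921, -1.56080329])}
{'time': 0.1, 'joint_positions': array([ 1.01400673e+00,  3.42680940e-01,  1.52492902e+00,  3.29810277e-06,
        1.27542449e+00, -1.45995852e-01]), 'dq': array([ 0.00060347, -0.00041709, -0.00450106,  0.00132536,  0.00136509,
       -0.00041247]), 'tau': array([ 7.83170217e-04, -4.32006848e+01, -2.44694746e+01,  7.17415893e-02,
        5.27692284e-02, -4.51823053e-05]), 'tool_pos': array([209.43088054, 481.0145694 , 228.99736364]), 'tcp_rot': array([-3.14016665e+00, -2.12869881e-04,  2.73079780e+00]), 'contact_force': array([0.32442579, 0.06484804, 0.1032699 ]), 'moment': array([-0.00108875,  0.04372318, -0.02888337]), 'finger_force': 0.0, 'grip_width': 91.6955878242684}
```

View pics/scene1.png

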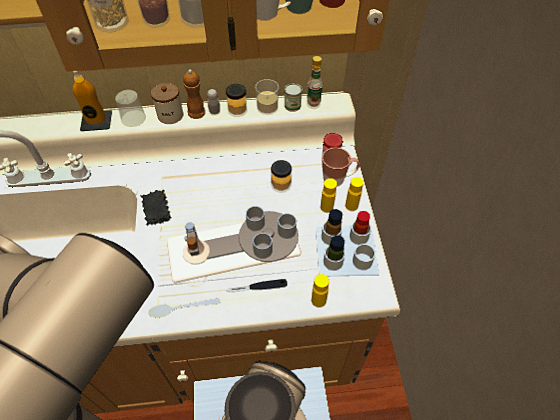

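View pics/top1.png

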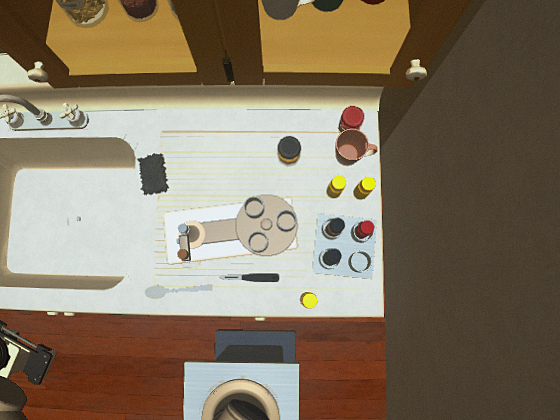

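```bash
python3 - <<'E'
s=open('h.py').read()
s=s.replace("    if fn:","    c['rotation']=Rotation.from_euler('xyz',c['rotation']).as_matrix()\n    if fn:").replace("import numpy","from scipy.spatial.transform import Rotation\nimport numpy",1)
open('h.py','w').write(s)
E
python3 - <<'E'
from h import *
a=cv2.imread('pics/top1.png'); b=cv2.imread('pics/scene1.png')
A=cv2.resize(a[180:285,155:385],None,fx=3.45,fy=3.45,interpolation=cv2.INTER_CUBIC)[:,:790]
cv2.imwrite('pics/c1.png',A)
B=cv2.resize(b[170:310,160:390],None,fx=3.45,fy=3.45,interpolation=cv2.INTER_CUBIC)[:,:790]
cv2.imwrite('pics/c2.png',B)
E
```

```text
(no output)
```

View pics/c1.png

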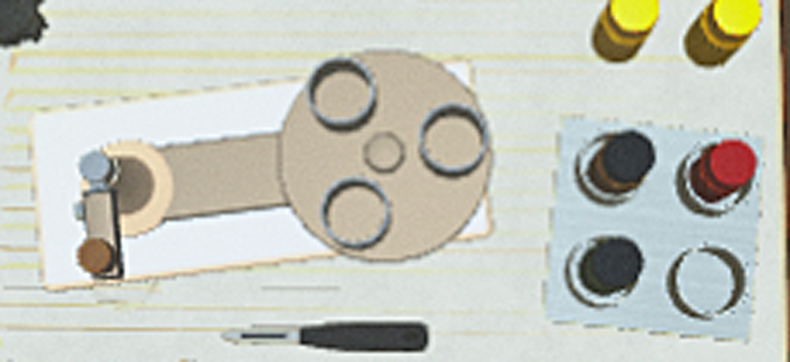

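View pics/c2.png

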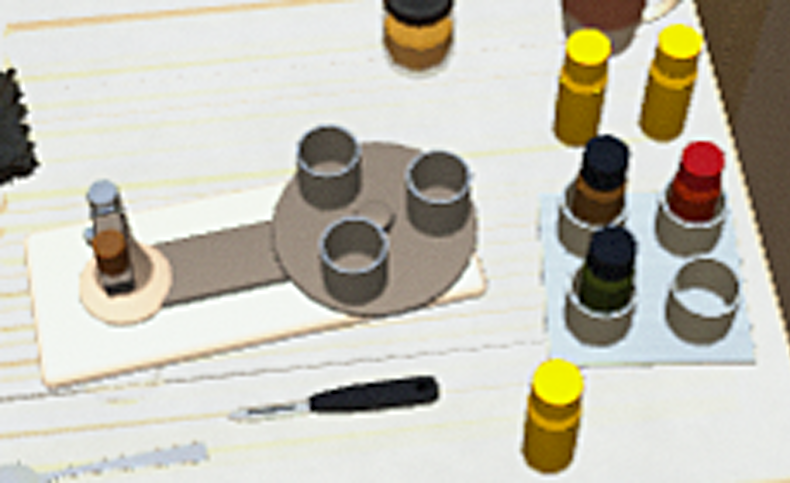

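```bash
cat >> h.py <<'E'
cr=lambda p,o=(155,180),k=3.45:(np.array(p)+.5)/k+np.array(o)-.5
E
python3 - <<'E'
from h import *
c=snap('top'); s=snap('scene')
T=lambda p,z:at(c,*cr(p),z)[:2].round(1)
S=lambda p,z:at(s,*cr(p,(160,170)),z)[:2].round(1)
for n,z,t,q in [('cup0',90,(342,93),(329,153)),('cup1',90,(454,139),(439,180)),('cup2',90,(356,213),(354,247)),('disc',30,(385,155),(374,228)),
 ('w_d',56,(614,168),(593,207)),('w_a',56,(714,178),(691,212)),('w_c',56,(604,270),(600,297)),('w_e',56,(707,283),(704,288)),
 ('d lid',128,(629,157),(606,150)),('a lid',112,(733,166),(701,160)),('c lid',116,(614,263),(613,245)),
 ('hub',165,(97,166),(103,190)),('grip',195,(96,253),(108,242)),('pin',150,(79,210),(90,234))]:
    print(n,T(t,z),S(q,z))
print([ (T(p,24)) for p in [(33,113),(46,289),(493,235),(470,62)]])
E
```

```text
cup0 [570.5 -32.1] [572.8 -33.3]
cup1 [ 535.2 -119.2] [ 535.6 -120. ]
cup2 [477.2 -44.5] [479.3 -45.1]
disc [530.7 -64.4] [534.2 -65.7]
w_d [ 518.3 -246.7] [ 517.3 -247.3]
w_a [ 510.9 -326.3] [ 503.1 -327.3]
w_c [ 437.5 -238.2] [ 431.3 -237.2]
w_e [ 427.7 -319.3] [ 429.8 -322. ]
d lid [ 517.  -249.4] [ 523.3 -252. ]
a lid [ 513.  -330.7] [ 516.  -330.2]
c lid [ 438.7 -238.9] [ 441.7 -243.4]
hub [501.5 140.7] [503.9 140.7]
grip [436.1 132.4] [437.  133.1]
pin [470.9 156. ] [475.3 152.9]
[array([563.6, 226.6]), array([419.2, 209. ]), array([ 467.2, -152.3]), array([ 609.3, -133. ])]
```

Top crop: crank hub (97,166), grip (96,253), pin (80,209), cups (342,93), (454,139), (356,213). The candidate jars in the enlarged crops:
- Brown contents, black lid at c2 (606,150): jar_d.
- Green contents, black lid at c2 (613,245): jar_c.
- Red lid at c2 (701,160): jar_a.
- The three bottles with yellow lids stand outside the caddy. They are look-alikes and stay untouched.
- The fourth well is empty, at c1 (707,283).

Plan: c→cup2, d→cup0, a→cup1. I start by turning the tool to yaw 90° on the way there.

>>> play_rows(
  commands=[
    {"x": -0.042, "y": -0.02, "z": -0.02, "twist": 8.3},
    {"x": -0.083, "y": -0.04, "z": -0.04, "twist": 16.6},
    {"x": -0.125, "y": -0.061, "z": -0.06, "twist": 24.9},
    {"x": -0.166, "y": -0.081, "z": -0.06, "twist": 33.2},
    {"x": -0.208, "y": -0.101, "z": -0.06, "twist": 41.5},
    {"x": -0.249, "y": -0.121, "z": -0.06, "twist": 49.8},
    {"x": -0.291, "y": -0.142, "z": -0.06, "twist": 58.1},
    {"x": -0.332, "y": -0.162, "z": -0.06, "twist": 66.45},
  ],
  jaw=0.3,
)

```text
time: 1.0
tool_pos: [450.2, 198.5, 289.7]
tcp_rot: [3.141, -0.0, 1.565]
contact_force: [1.2, -0.0, 0.2]
grip_width: 64.2
finger_force: 0.0
```

>>> play_rows(
  commands=[
    {"x": -0.03, "y": 0, "z": 0, "twist": 0},
    {"x": -0.08, "y": 0, "z": 0, "twist": 0},
    {"x": -0.13, "y": 0, "z": 0, "twist": 0},
    {"x": -0.18, "y": 0, "z": 0, "twist": 0},
    {"x": -0.23, "y": 0, "z": 0, "twist": 0},
    {"x": -0.28, "y": 0, "z": 0, "twist": 0},
    {"x": -0.33, "y": 0, "z": 0, "twist": 0},
    {"x": -0.38, "y": -0.01, "z": 0, "twist": 0},
  ],
)

```text
time: 1.8
tool_pos: [439.6, -181.0, 289.4]
tcp_rot: [3.141, -0.0, 1.571]
contact_force: [1.5, -0.3, 0.1]
grip_width: 64.4
finger_force: 0.0
```

>>> play_rows(
  commands=[
    {"x": -0.03, "y": 0, "z": 0.03, "twist": 0},
    {"x": -0.058, "y": 0, "z": 0.06, "twist": 0},
    {"x": -0.058, "y": 0, "z": 0.08, "twist": 0},
    {"x": -0.058, "y": 0, "z": 0.09, "twist": 0},
    {"x": -0.058, "y": 0, "z": 0.09, "twist": 0},
    {"x": -0.058, "y": 0, "z": 0.09, "twist": 0},
    {"x": -0.058, "y": 0, "z": 0.09, "twist": 0},
    {"x": -0.058, "y": 0, "z": 0.09, "twist": 0},
  ],
)

```text
time: 2.6
tool_pos: [440.2, -236.6, 200.7]
tcp_rot: [3.14, 0.001, 1.572]
contact_force: [-0.3, 0.6, -1.0]
grip_width: 64.2
finger_force: 0.0
```

>>> play_rows(
  commands=[
    {"x": -0.002, "y": 0, "z": 0.02, "twist": 0},
    {"x": -0.002, "y": 0, "z": 0.04, "twist": 0},
    {"x": -0.002, "y": 0, "z": 0.06, "twist": 0},
    {"x": -0.002, "y": 0, "z": 0.08, "twist": 0},
    {"x": -0.002, "y": 0, "z": 0.095, "twist": 0},
    {"x": -0.002, "y": 0, "z": 0.104, "twist": 0},
    {"x": -0.002, "y": 0, "z": 0.104, "twist": 0},
    {"x": -0.002, "y": 0, "z": 0.104, "twist": 0},
  ],
)

```text
time: 3.4
tool_pos: [440.1, -239.0, 96.3]
tcp_rot: [3.141, 0.001, 1.571]
contact_force: [0.6, -0.3, 1.3]
grip_width: 64.7
finger_force: 0.0
```

>>> play_rows(
  commands=[
    {"x": 0, "y": 0, "z": 0, "twist": 0},
    {"x": 0, "y": 0, "z": 0, "twist": 0},
    {"x": 0, "y": 0, "z": 0, "twist": 0},
    {"x": 0, "y": 0, "z": 0, "twist": 0},
    {"x": 0, "y": 0, "z": 0, "twist": 0},
    {"x": 0, "y": 0, "z": 0, "twist": 0},
    {"x": 0, "y": 0, "z": 0, "twist": 0},
    {"x": 0, "y": 0, "z": 0, "twist": 0},
  ],
  jaw=1,
)

```text
time: 4.2
tool_pos: [439.9, -238.9, 95.9]
tcp_rot: [3.141, 0.0, 1.571]
contact_force: [0.2, -0.5, 3.9]
grip_width: 38.1
finger_force: 30.0
```

>>> play_rows(
  commands=[
    {"x": 0, "y": 0, "z": -0.01, "twist": 0},
    {"x": 0, "y": 0, "z": -0.03, "twist": 0},
    {"x": 0, "y": 0, "z": -0.05, "twist": 0},
    {"x": 0, "y": 0, "z": -0.07, "twist": 0},
    {"x": 0, "y": 0, "z": -0.09, "twist": 0},
    {"x": 0, "y": 0, "z": -0.11, "twist": 0},
    {"x": 0, "y": 0, "z": -0.12, "twist": 0},
    {"x": 0, "y": 0, "z": -0.12, "twist": 0},
  ],
)

```text
time: 5.0
tool_pos: [439.9, -239.0, 216.7]
tcp_rot: [3.14, 0.001, 1.571]
contact_force: [-0.4, -0.9, -3.6]
grip_width: 38.2
finger_force: 30.0
```

>>> play_rows(
  commands=[
    {"x": 0.02, "y": 0.01, "z": 0, "twist": 0},
    {"x": 0.06, "y": 0.02, "z": 0, "twist": 0},
    {"x": 0.1, "y": 0.03, "z": 0, "twist": 0},
    {"x": 0.14, "y": 0.035, "z": 0, "twist": 0},
    {"x": 0.175, "y": 0.037, "z": 0, "twist": 0},
    {"x": 0.194, "y": 0.037, "z": 0, "twist": 0},
    {"x": 0.194, "y": 0.037, "z": 0, "twist": 0},
    {"x": 0.194, "y": 0.037, "z": 0, "twist": 0},
  ],
)

```text
time: 5.8
tool_pos: [476.1, -44.7, 214.8]
tcp_rot: [-3.14, -0.0, 1.572]
contact_force: [-0.1, -0.1, -2.4]
grip_width: 37.9
finger_force: 30.0
```

```bash
python3 - <<'E'
from h import *
o=bot.get_obs(); print(o['tool_pos'],o['grip_width'])
c=snap('top','t2.png'); s=snap('scene','s2.png')
print(proj(c,(477.2,-44.5,90)),proj(s,(477.2,-44.5,90)))
a=cv2.imread('pics/t2.png')[150:290,210:330]; b=cv2.imread('pics/s2.png')[140:280,210:330]
cv2.imwrite('pics/c3.png',cv2.resize(np.hstack([a,b]),None,fx=3.3,fy=3.3,interpolation=cv2.INTER_CUBIC))
E
```

```text
[476.14954273 -44.71229496 214.76158007] 37.90459307281895
[257.82399982 241.38158974] [262.12378938 241.91158163]
```

View pics/c3.png

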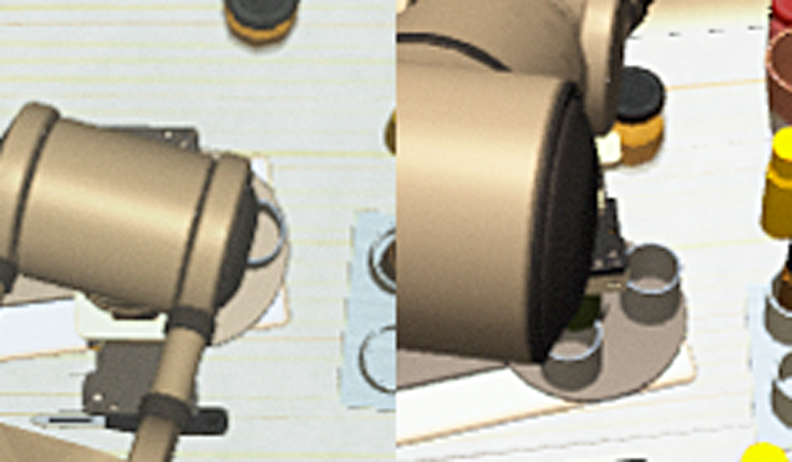

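The view shows jar_c (green, scene half at ~(580,310)) hanging over cup2's ring (575,340). Measured TCP agrees with the target, so I descend slowly.

>>> play_rows(
  commands=[
    {"x": 0.001, "y": 0.001, "z": 0.01, "twist": 0},
    {"x": 0.001, "y": 0.001, "z": 0.02, "twist": 0},
    {"x": 0.001, "y": 0.001, "z": 0.03, "twist": 0},
    {"x": 0.001, "y": 0.001, "z": 0.036, "twist": 0},
    {"x": 0.001, "y": 0.001, "z": 0.042, "twist": 0},
    {"x": 0.001, "y": 0.001, "z": 0.048, "twist": 0},
    {"x": 0.001, "y": 0.001, "z": 0.052, "twist": 0},
    {"x": 0.001, "y": 0.001, "z": 0.052, "twist": 0},
  ],
)

```text
time: 6.7
tool_pos: [477.3, -43.7, 163.0]
tcp_rot: [-3.14, -0.0, 1.571]
contact_force: [0.8, 0.2, -2.4]
grip_width: 38.6
finger_force: 3.0
```

>>> play_rows(
  commands=[
    {"x": 0, "y": 0, "z": 0, "twist": 0},
    {"x": 0, "y": 0, "z": 0, "twist": 0},
    {"x": 0, "y": 0, "z": 0.008, "twist": 0},
    {"x": 0, "y": 0, "z": 0.016, "twist": 0},
    {"x": 0, "y": 0, "z": 0.024, "twist": 0},
    {"x": 0, "y": 0, "z": 0.03, "twist": 0},
    {"x": 0, "y": 0, "z": 0.033, "twist": 0},
    {"x": 0, "y": 0, "z": 0.033, "twist": 0},
  ],
)

```text
time: 7.5
tool_pos: [477.4, -43.7, 130.0]
tcp_rot: [-3.141, -0.0, 1.571]
contact_force: [0.6, 1.1, -2.8]
grip_width: 38.0
finger_force: 30.0
```

>>> play_rows(
  commands=[
    {"x": 0, "y": 0, "z": 0.001, "twist": 0},
    {"x": 0, "y": 0, "z": 0.002, "twist": 0},
    {"x": 0, "y": 0, "z": 0.003, "twist": 0},
    {"x": 0, "y": 0, "z": 0.003, "twist": 0},
    {"x": 0, "y": 0, "z": 0.003, "twist": 0},
    {"x": 0, "y": 0, "z": 0.003, "twist": 0},
    {"x": 0, "y": 0, "z": 0.003, "twist": 0},
    {"x": 0, "y": 0, "z": 0.003, "twist": 0},
  ],
)

```text
time: 8.3
tool_pos: [477.8, -43.8, 128.1]
tcp_rot: [3.141, 0.0, 1.571]
contact_force: [-0.8, 0.9, 6.1]
grip_width: 38.0
finger_force: 30.0
```

>>> play_rows(
  commands=[
    {"x": 0, "y": 0, "z": 0, "twist": 0},
    {"x": 0, "y": 0, "z": 0, "twist": 0},
    {"x": 0, "y": 0, "z": 0, "twist": 0},
    {"x": 0, "y": 0, "z": 0, "twist": 0},
    {"x": 0, "y": 0, "z": 0, "twist": 0},
    {"x": 0, "y": 0, "z": -0.02, "twist": 0},
    {"x": 0, "y": 0, "z": -0.05, "twist": 0},
    {"x": 0, "y": 0, "z": -0.083, "twist": 0},
  ],
  jaw=0.3,
)

```text
time: 9.1
tool_pos: [477.0, -43.7, 210.9]
tcp_rot: [-3.14, -0.001, 1.571]
contact_force: [1.5, -1.0, 0.4]
grip_width: 64.5
finger_force: 0.0
```

>>> play_rows(
  commands=[
    {"x": -0.03, "y": 0.01, "z": 0, "twist": 0},
    {"x": -0.07, "y": 0.02, "z": 0, "twist": 0},
    {"x": -0.11, "y": 0.03, "z": 0, "twist": 0},
    {"x": -0.15, "y": 0.035, "z": 0, "twist": 0},
    {"x": -0.185, "y": 0.041, "z": 0, "twist": 0},
    {"x": -0.206, "y": 0.041, "z": 0, "twist": 0},
    {"x": -0.206, "y": 0.041, "z": 0, "twist": 0},
    {"x": -0.206, "y": 0.041, "z": 0, "twist": 0},
  ],
)

```text
time: 9.9
tool_pos: [518.3, -249.6, 210.2]
tcp_rot: [-3.141, -0.001, 1.57]
contact_force: [-0.3, -0.2, 0.4]
grip_width: 64.1
finger_force: 0.0
```

>>> play_rows(
  commands=[
    {"x": 0, "y": 0, "z": 0.02, "twist": 0},
    {"x": 0, "y": 0, "z": 0.045, "twist": 0},
    {"x": 0, "y": 0, "z": 0.07, "twist": 0},
    {"x": 0, "y": 0, "z": 0.09, "twist": 0},
    {"x": 0, "y": 0, "z": 0.104, "twist": 0},
    {"x": 0, "y": 0, "z": 0.109, "twist": 0},
    {"x": 0, "y": 0, "z": 0.109, "twist": 0},
    {"x": 0, "y": 0, "z": 0.109, "twist": 0},
  ],
)

```text
time: 10.7
tool_pos: [519.2, -249.5, 102.5]
tcp_rot: [3.14, 0.001, 1.572]
contact_force: [0.4, 0.4, 0.3]
grip_width: 64.3
finger_force: 0.0
```

>>> play_rows(
  commands=[
    {"x": 0, "y": 0, "z": 0, "twist": 0},
    {"x": 0, "y": 0, "z": 0, "twist": 0},
    {"x": 0, "y": 0, "z": 0, "twist": 0},
    {"x": 0, "y": 0, "z": 0, "twist": 0},
    {"x": 0, "y": 0, "z": 0, "twist": 0},
    {"x": 0, "y": 0, "z": 0, "twist": 0},
    {"x": 0, "y": 0, "z": 0, "twist": 0},
    {"x": 0, "y": 0, "z": 0, "twist": 0},
  ],
  jaw=1,
)

```text
time: 11.5
tool_pos: [518.8, -249.9, 101.9]
tcp_rot: [3.141, 0.0, 1.571]
contact_force: [-0.6, 1.0, 3.8]
grip_width: 38.0
finger_force: 30.0
```

>>> play_rows(
  commands=[
    {"x": 0, "y": 0, "z": -0.01, "twist": 0},
    {"x": 0, "y": 0, "z": -0.03, "twist": 0},
    {"x": 0, "y": 0, "z": -0.05, "twist": 0},
    {"x": 0, "y": 0, "z": -0.07, "twist": 0},
    {"x": 0, "y": 0, "z": -0.09, "twist": 0},
    {"x": 0, "y": 0, "z": -0.11, "twist": 0},
    {"x": 0, "y": 0, "z": -0.12, "twist": 0},
    {"x": 0, "y": 0, "z": -0.12, "twist": 0},
  ],
)

```text
time: 12.3
tool_pos: [519.0, -250.0, 222.9]
tcp_rot: [3.14, 0.001, 1.571]
contact_force: [-0.1, 0.4, -1.7]
grip_width: 38.1
finger_force: 30.0
```

```bash
python3 - <<'E'
from h import *
c=snap('top','t3.png'); s=snap('scene','s3.png')
a=cv2.imread('pics/t3.png')[170:290,160:390]; b=cv2.imread('pics/s3.png')[190:310,160:390]
cv2.imwrite('pics/c4.png',cv2.resize(np.vstack([a,b]),None,fx=2.5,fy=2.5,interpolation=cv2.INTER_CUBIC))
for z in (88,90):print(proj(c,(477.2,-44.5,z)))
E
```

```text
[257.85800118 241.45947792]
[257.82399982 241.38158974]
```

View pics/c4.png

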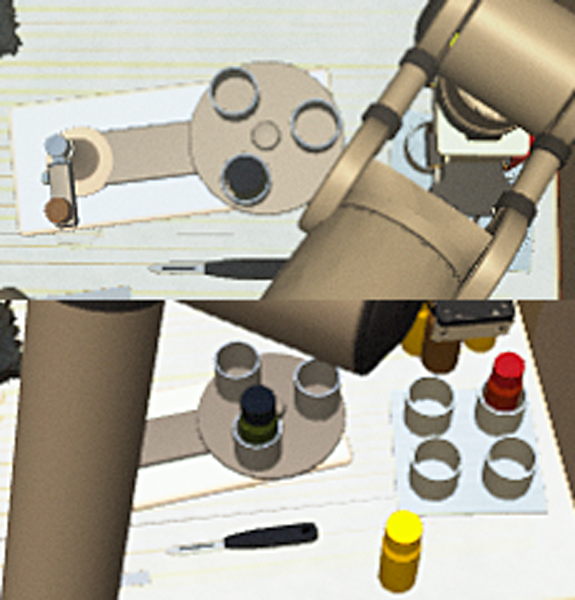

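jar_c stands upright in cup2 (top half (245,178)), the cups have not moved, and jar_d is in the gripper. Next is cup0.

>>> play_rows(
  commands=[
    {"x": 0.02, "y": 0.01, "z": 0, "twist": 0},
    {"x": 0.06, "y": 0.02, "z": 0, "twist": 0},
    {"x": 0.1, "y": 0.03, "z": 0, "twist": 0},
    {"x": 0.14, "y": 0.04, "z": 0, "twist": 0},
    {"x": 0.18, "y": 0.048, "z": 0, "twist": 0},
    {"x": 0.208, "y": 0.052, "z": 0, "twist": 0},
    {"x": 0.218, "y": 0.053, "z": 0, "twist": 0},
    {"x": 0.218, "y": 0.053, "z": 0, "twist": 0},
  ],
)

```text
time: 13.2
tool_pos: [571.1, -30.6, 220.5]
tcp_rot: [-3.139, -0.0, 1.573]
contact_force: [0.8, -0.7, -2.6]
grip_width: 38.0
finger_force: 30.0
```

>>> play_rows(
  commands=[
    {"x": 0, "y": 0, "z": 0.01, "twist": 0},
    {"x": 0, "y": 0, "z": 0.02, "twist": 0},
    {"x": 0, "y": 0, "z": 0.026, "twist": 0},
    {"x": 0, "y": 0, "z": 0.03, "twist": 0},
    {"x": 0, "y": 0, "z": 0.03, "twist": 0},
    {"x": 0, "y": 0, "z": 0.03, "twist": 0},
    {"x": 0, "y": 0, "z": 0.03, "twist": 0},
    {"x": 0, "y": 0, "z": 0.03, "twist": 0},
  ],
)

```text
time: 14.0
tool_pos: [571.8, -31.8, 192.0]
tcp_rot: [3.141, 0.0, 1.571]
contact_force: [-0.1, -0.4, -2.2]
grip_width: 38.3
finger_force: 30.0
```

>>> play_rows(
  commands=[
    {"x": 0, "y": 0, "z": 0.005, "twist": 0},
    {"x": 0, "y": 0, "z": 0.01, "twist": 0},
    {"x": 0, "y": 0, "z": 0.015, "twist": 0},
    {"x": 0, "y": 0, "z": 0.02, "twist": 0},
    {"x": 0, "y": 0, "z": 0.02, "twist": 0},
    {"x": 0, "y": 0, "z": 0.02, "twist": 0},
    {"x": 0, "y": 0, "z": 0.02, "twist": 0},
    {"x": 0, "y": 0, "z": 0.02, "twist": 0},
  ],
)

```text
time: 14.8
tool_pos: [571.7, -31.8, 171.9]
tcp_rot: [3.141, 0.0, 1.571]
contact_force: [0.2, 0.7, -2.2]
grip_width: 38.4
finger_force: 30.0
```

>>> play_rows(
  commands=[
    {"x": 0, "y": 0, "z": 0.005, "twist": 0},
    {"x": 0, "y": 0, "z": 0.012, "twist": 0},
    {"x": 0, "y": 0, "z": 0.019, "twist": 0},
    {"x": 0, "y": 0, "z": 0.026, "twist": 0},
    {"x": 0, "y": 0, "z": 0.032, "twist": 0},
    {"x": 0, "y": 0, "z": 0.036, "twist": 0},
    {"x": 0, "y": 0, "z": 0.038, "twist": 0},
    {"x": 0, "y": 0, "z": 0.038, "twist": 0},
  ],
)

```text
time: 15.6
tool_pos: [571.7, -31.8, 133.9]
tcp_rot: [3.141, 0.0, 1.571]
contact_force: [-0.9, 0.1, -0.1]
grip_width: 38.1
finger_force: 30.0
```

>>> play_rows(
  commands=[
    {"x": 0, "y": 0, "z": 0, "twist": 0},
    {"x": 0, "y": 0, "z": 0, "twist": 0},
    {"x": 0, "y": 0, "z": 0, "twist": 0},
    {"x": 0, "y": 0, "z": 0, "twist": 0},
    {"x": 0, "y": 0, "z": 0, "twist": 0},
    {"x": 0, "y": 0, "z": -0.02, "twist": 0},
    {"x": 0, "y": 0, "z": -0.05, "twist": 0},
    {"x": 0, "y": 0, "z": -0.08, "twist": 0},
  ],
  jaw=0.3,
)

```text
time: 16.4
tool_pos: [571.3, -31.7, 214.2]
tcp_rot: [-3.141, -0.0, 1.571]
contact_force: [0.3, -0.3, 0.7]
grip_width: 64.4
finger_force: 0.0
```

>>> play_rows(
  commands=[
    {"x": -0.03, "y": -0.01, "z": 0, "twist": 0},
    {"x": -0.075, "y": -0.02, "z": 0, "twist": 0},
    {"x": -0.12, "y": -0.03, "z": 0, "twist": 0},
    {"x": -0.165, "y": -0.04, "z": 0, "twist": 0},
    {"x": -0.21, "y": -0.05, "z": 0, "twist": 0},
    {"x": -0.255, "y": -0.059, "z": 0, "twist": 0},
    {"x": -0.298, "y": -0.059, "z": 0, "twist": 0},
    {"x": -0.298, "y": -0.059, "z": 0, "twist": 0},
  ],
)

```text
time: 17.2
tool_pos: [511.6, -335.0, 213.1]
tcp_rot: [3.141, 0.002, 1.566]
contact_force: [0.4, -0.0, 0.6]
grip_width: 63.8
finger_force: 0.0
```

>>> play_rows(
  commands=[
    {"x": 0, "y": 0, "z": 0.02, "twist": 0},
    {"x": 0, "y": 0, "z": 0.045, "twist": 0},
    {"x": 0, "y": 0, "z": 0.07, "twist": 0},
    {"x": 0, "y": 0, "z": 0.09, "twist": 0},
    {"x": 0, "y": 0, "z": 0.108, "twist": 0},
    {"x": 0, "y": 0, "z": 0.118, "twist": 0},
    {"x": 0, "y": 0, "z": 0.118, "twist": 0},
    {"x": 0, "y": 0, "z": 0.118, "twist": 0},
  ],
)

```text
time: 18.0
tool_pos: [513.1, -329.7, 96.3]
tcp_rot: [3.141, 0.0, 1.571]
contact_force: [-0.5, 0.1, 1.0]
grip_width: 64.4
finger_force: 0.0
```

>>> play_rows(
  commands=[
    {"x": 0, "y": 0, "z": 0, "twist": 0},
    {"x": 0, "y": 0, "z": 0, "twist": 0},
    {"x": 0, "y": 0, "z": 0, "twist": 0},
    {"x": 0, "y": 0, "z": 0, "twist": 0},
    {"x": 0, "y": 0, "z": 0, "twist": 0},
    {"x": 0, "y": 0, "z": 0, "twist": 0},
    {"x": 0, "y": 0, "z": 0, "twist": 0},
    {"x": 0, "y": 0, "z": 0, "twist": 0},
  ],
  jaw=1,
)

```text
time: 18.8
tool_pos: [512.9, -329.9, 95.9]
tcp_rot: [3.141, 0.0, 1.571]
contact_force: [0.9, -0.1, 3.7]
grip_width: 36.1
finger_force: 29.9
```

>>> play_rows(
  commands=[
    {"x": 0, "y": 0, "z": -0.01, "twist": 0},
    {"x": 0, "y": 0, "z": -0.03, "twist": 0},
    {"x": 0, "y": 0, "z": -0.05, "twist": 0},
    {"x": 0, "y": 0, "z": -0.07, "twist": 0},
    {"x": 0, "y": 0, "z": -0.09, "twist": 0},
    {"x": 0, "y": 0, "z": -0.11, "twist": 0},
    {"x": 0, "y": 0, "z": -0.12, "twist": 0},
    {"x": 0, "y": 0, "z": -0.12, "twist": 0},
  ],
)

```text
time: 19.6
tool_pos: [512.9, -330.0, 216.9]
tcp_rot: [3.14, 0.001, 1.571]
contact_force: [0.9, -0.4, -1.6]
grip_width: 35.9
finger_force: 29.9
```

>>> play_rows(
  commands=[
    {"x": 0.02, "y": 0.005, "z": 0, "twist": 0},
    {"x": 0.06, "y": 0.01, "z": 0, "twist": 0},
    {"x": 0.1, "y": 0.014, "z": 0, "twist": 0},
    {"x": 0.14, "y": 0.018, "z": 0, "twist": 0},
    {"x": 0.175, "y": 0.021, "z": 0, "twist": 0},
    {"x": 0.2, "y": 0.0225, "z": 0, "twist": 0},
    {"x": 0.21, "y": 0.0225, "z": 0, "twist": 0},
    {"x": 0.21, "y": 0.0225, "z": 0, "twist": 0},
  ],
)

```text
time: 20.4
tool_pos: [534.7, -118.7, 214.8]
tcp_rot: [-3.14, -0.001, 1.573]
contact_force: [-0.4, -1.2, -1.9]
grip_width: 36.0
finger_force: 29.9
```

>>> play_rows(
  commands=[
    {"x": 0, "y": 0, "z": 0.01, "twist": 0},
    {"x": 0, "y": 0, "z": 0.02, "twist": 0},
    {"x": 0, "y": 0, "z": 0.028, "twist": 0},
    {"x": 0, "y": 0, "z": 0.034, "twist": 0},
    {"x": 0, "y": 0, "z": 0.04, "twist": 0},
    {"x": 0, "y": 0, "z": 0.045, "twist": 0},
    {"x": 0, "y": 0, "z": 0.048, "twist": 0},
    {"x": 0, "y": 0, "z": 0.048, "twist": 0},
  ],
)

```text
time: 21.2
tool_pos: [535.0, -119.7, 167.2]
tcp_rot: [-3.141, -0.0, 1.571]
contact_force: [-0.1, 0.8, -2.5]
grip_width: 36.1
finger_force: 29.9
```

>>> play_rows(
  commands=[
    {"x": 0, "y": 0, "z": 0.006, "twist": 0},
    {"x": 0, "y": 0, "z": 0.012, "twist": 0},
    {"x": 0, "y": 0, "z": 0.02, "twist": 0},
    {"x": 0, "y": 0, "z": 0.028, "twist": 0},
    {"x": 0, "y": 0, "z": 0.034, "twist": 0},
    {"x": 0, "y": 0, "z": 0.038, "twist": 0},
    {"x": 0, "y": 0, "z": 0.04, "twist": 0},
    {"x": 0, "y": 0, "z": 0.04, "twist": 0},
  ],
)

```text
time: 22.0
tool_pos: [535.3, -119.8, 128.0]
tcp_rot: [3.141, 0.0, 1.571]
contact_force: [-0.5, -1.2, -0.5]
grip_width: 36.5
finger_force: 29.9
```

>>> play_rows(
  commands=[
    {"x": 0, "y": 0, "z": 0, "twist": 0},
    {"x": 0, "y": 0, "z": 0, "twist": 0},
    {"x": 0, "y": 0, "z": 0, "twist": 0},
    {"x": 0, "y": 0, "z": 0, "twist": 0},
    {"x": 0, "y": 0, "z": 0, "twist": 0},
    {"x": 0, "y": 0, "z": -0.02, "twist": 0},
    {"x": 0, "y": 0, "z": -0.05, "twist": 0},
    {"x": 0, "y": 0, "z": -0.09, "twist": 0},
  ],
  jaw=0.3,
)

```text
time: 22.8
tool_pos: [534.1, -119.4, 217.2]
tcp_rot: [-3.138, -0.001, 1.571]
contact_force: [0.8, -0.0, -0.2]
grip_width: 64.3
finger_force: 0.0
```

>>> play_rows(
  commands=[
    {"x": 0, "y": 0, "z": -0.03, "twist": 0},
    {"x": 0.02, "y": -0.01, "z": -0.07, "twist": 0},
    {"x": 0.06, "y": -0.015, "z": -0.08, "twist": 8},
    {"x": 0.1, "y": -0.02, "z": -0.08, "twist": 16},
    {"x": 0.14, "y": -0.025, "z": -0.08, "twist": 24},
    {"x": 0.18, "y": -0.03, "z": -0.08, "twist": 32},
    {"x": 0.21, "y": -0.03, "z": -0.08, "twist": 40},
    {"x": 0.21, "y": -0.03, "z": -0.08, "twist": 40},
  ],
)

```text
time: 23.6
tool_pos: [504.6, 93.4, 297.8]
tcp_rot: [-3.141, -0.001, 0.873]
contact_force: [0.3, -0.4, 0.7]
grip_width: 64.1
finger_force: 0.0
```

>>> play_rows(
  commands=[
    {"x": 0.004, "y": -0.01, "z": 0, "twist": 8},
    {"x": 0.008, "y": -0.03, "z": 0, "twist": 16},
    {"x": 0.012, "y": -0.045, "z": 0, "twist": 24},
    {"x": 0.0155, "y": -0.055, "z": 0.02, "twist": 32},
    {"x": 0.0155, "y": -0.055, "z": 0.04, "twist": 40},
    {"x": 0.0155, "y": -0.055, "z": 0.058, "twist": 42.5},
    {"x": 0.0155, "y": -0.055, "z": 0.058, "twist": 42.5},
    {"x": 0.0155, "y": -0.055, "z": 0.058, "twist": 42.5},
  ],
)

```text
time: 24.4
tool_pos: [473.1, 136.9, 240.0]
tcp_rot: [3.141, 0.0, 0.133]
contact_force: [1.5, -0.0, 0.6]
grip_width: 64.2
finger_force: 0.0
```

```bash
python3 - <<'E'
from h import *
c=snap('top','t5.png'); s=snap('scene','s5.png')
for p in [(473,137.5,160),(435.5,133,195),(502,142,160)]: print(proj(c,p),proj(s,p))
a=cv2.imread('pics/t5.png')[180:280,150:310]; b=cv2.imread('pics/s5.png')[180:280,150:310]
cv2.imwrite('pics/c5.png',cv2.resize(np.vstack([a,b]),None,fx=3,fy=3,interpolation=cv2.INTER_CUBIC))
E
```

```text
[183.97998861 239.33588488] [191.13813555 235.55347178]
[182.22717403 253.23847747] [190.99606296 240.30200654]
[182.68520414 227.83732727] [189.30703395 226.44967833]
```

View pics/c5.png

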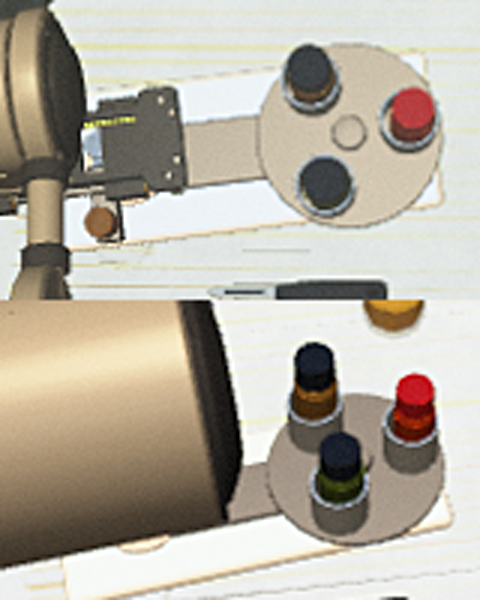

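All three jars stand upright in their cups, and the grip (183,254) lies where predicted. I descend onto the sleeve pin and pinch it.

>>> play_rows(
  commands=[
    {"x": 0, "y": 0, "z": 0.015, "twist": 0},
    {"x": 0, "y": 0, "z": 0.03, "twist": 0},
    {"x": 0, "y": 0, "z": 0.045, "twist": 0},
    {"x": 0, "y": 0, "z": 0.06, "twist": 0},
    {"x": 0, "y": 0, "z": 0.072, "twist": 0},
    {"x": 0, "y": 0, "z": 0.08, "twist": 0},
    {"x": 0, "y": 0, "z": 0.08, "twist": 0},
    {"x": 0, "y": 0, "z": 0.08, "twist": 0},
  ],
)

```text
time: 25.3
tool_pos: [473.4, 137.5, 160.3]
tcp_rot: [-3.142, -0.001, 0.131]
contact_force: [-0.8, -0.9, 0.1]
grip_width: 64.3
finger_force: 0.0
```

>>> play_rows(
  commands=[
    {"x": 0, "y": 0, "z": 0, "twist": 0},
    {"x": 0, "y": 0, "z": 0, "twist": 0},
    {"x": 0, "y": 0, "z": 0, "twist": 0},
    {"x": 0, "y": 0, "z": 0, "twist": 0},
    {"x": 0, "y": 0, "z": 0, "twist": 0},
    {"x": 0, "y": 0, "z": 0, "twist": 0},
    {"x": 0, "y": 0, "z": 0, "twist": 0},
    {"x": 0, "y": 0, "z": 0, "twist": 0},
  ],
  jaw=1,
)

```text
time: 26.1
tool_pos: [473.0, 137.6, 159.8]
tcp_rot: [-3.141, -0.001, 0.131]
contact_force: [-0.0, 1.6, 2.3]
grip_width: 20.8
finger_force: 30.2
```

>>> play_rows(
  commands=[
    {"x": -0.003, "y": 0, "z": 0, "twist": 0},
    {"x": -0.007, "y": 0, "z": 0, "twist": 0},
    {"x": -0.011, "y": 0, "z": 0, "twist": 0},
    {"x": -0.015, "y": 0, "z": 0, "twist": 0},
    {"x": -0.019, "y": 0, "z": 0, "twist": 0},
    {"x": -0.022, "y": 0, "z": 0, "twist": 0},
    {"x": -0.022, "y": 0, "z": 0, "twist": 0},
    {"x": -0.022, "y": 0, "z": 0, "twist": 0},
  ],
)

```text
time: 26.9
tool_pos: [456.0, 135.0, 162.3]
tcp_rot: [3.142, -0.013, 0.131]
contact_force: [11.3, 2.3, 7.2]
grip_width: 2.1
finger_force: 12.1
```

>>> play_rows(
  commands=[
    {"x": 0, "y": 0, "z": 0, "twist": 0},
    {"x": 0, "y": 0, "z": 0, "twist": 0},
    {"x": 0, "y": 0, "z": 0, "twist": 0},
    {"x": 0, "y": 0, "z": 0, "twist": 0},
    {"x": 0, "y": 0, "z": 0, "twist": 0},
    {"x": 0, "y": 0, "z": 0, "twist": 0},
    {"x": 0, "y": 0, "z": 0, "twist": 0},
    {"x": 0, "y": 0, "z": 0, "twist": 0},
  ],
  jaw=0.7,
)

```text
time: 27.7
tool_pos: [454.2, 134.0, 161.9]
tcp_rot: [3.14, -0.008, 0.131]
contact_force: [5.1, -2.3, 12.3]
grip_width: 27.4
finger_force: 6.0
```

>>> play_rows(
  commands=[
    {"x": 0, "y": 0, "z": 0, "twist": 0},
    {"x": 0, "y": 0, "z": 0, "twist": 0},
    {"x": 0, "y": 0, "z": 0, "twist": 0},
    {"x": 0, "y": 0, "z": 0, "twist": 0},
    {"x": 0, "y": 0, "z": -0.02, "twist": 0},
    {"x": 0, "y": 0, "z": -0.05, "twist": 0},
    {"x": 0, "y": 0, "z": -0.08, "twist": 0},
    {"x": 0, "y": 0, "z": -0.08, "twist": 0},
  ],
  jaw=0.3,
)

```text
time: 28.5
tool_pos: [452.4, 134.7, 242.8]
tcp_rot: [3.141, -0.006, 0.131]
contact_force: [0.1, -0.3, -0.7]
grip_width: 64.3
finger_force: 0.0
```

>>> play_rows(
  commands=[
    {"x": 0, "y": -0.03, "z": -0.02, "twist": 0},
    {"x": 0, "y": -0.07, "z": -0.03, "twist": 0},
    {"x": 0, "y": -0.11, "z": -0.03, "twist": 0},
    {"x": 0, "y": -0.15, "z": -0.03, "twist": 0},
    {"x": 0, "y": -0.19, "z": -0.03, "twist": 0},
    {"x": -0.03, "y": -0.22, "z": -0.03, "twist": 0},
    {"x": -0.06, "y": -0.22, "z": -0.03, "twist": 0},
    {"x": -0.06, "y": -0.22, "z": -0.03, "twist": 0},
  ],
)

```text
time: 29.3
tool_pos: [359.0, 344.8, 268.3]
tcp_rot: [3.14, 0.004, 0.135]
contact_force: [1.0, -1.1, 0.5]
grip_width: 64.6
finger_force: 0.0
```

```bash
python3 - <<'E'
from h import *
c=snap('top','t6.png'); s=snap('scene','s6.png')
a=cv2.imread('pics/t6.png')[190:290,150:310]; b=cv2.imread('pics/s6.png')[190:290,150:310]
cv2.imwrite('pics/c6.png',cv2.resize(np.hstack([a[:,:90],b[:,:90]]),None,fx=4.4,fy=4.4,interpolation=cv2.INTER_CUBIC))
E
```

```text
(no output)
```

View pics/c6.png

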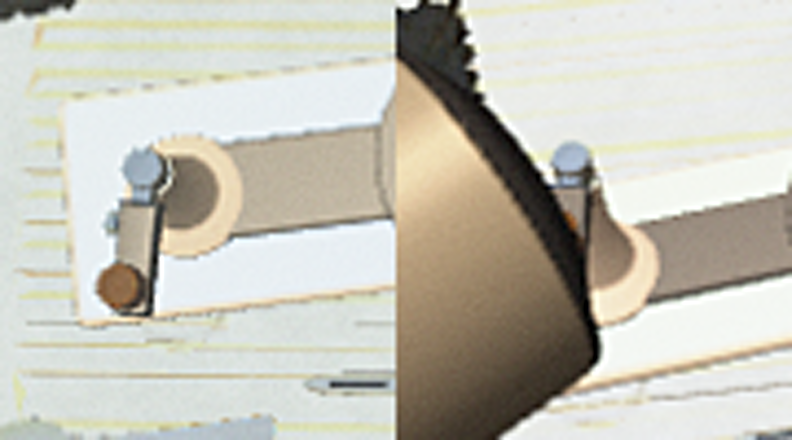

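```bash
python3 - <<'E'
from h import *
c=snap('top')
f=lambda p,z:at(c,*cr(p,(150,190),4.4),z)[:2]
h,g,p=f((143,166),165),f((120,287),195),f((110,222),150)
print(h,g,p); d=g-np.array([502,142]); print(np.hypot(*d),np.arctan2(-d[1],-d[0])); q=p-np.array([502,142]);u=d/np.hypot(*d);print(q@u, q@np.array([-u[1],u[0]]))
u=np.array([-np.cos(.13),-np.sin(.13)])
E
```

```text
[502.57844519 142.41985249] [431.43375643 145.91573879] [471.89035675 163.5404382 ]
70.67480273169987 -0.05543340455829811
31.256842091337102 -19.83912591093807
```

>>> play_rows(
  commands=[
    {"x": 0.01, "y": 0.03, "z": 0, "twist": 2},
    {"x": 0.026, "y": 0.07, "z": 0, "twist": 4},
    {"x": 0.041, "y": 0.11, "z": 0, "twist": 6},
    {"x": 0.056, "y": 0.15, "z": 0, "twist": 8},
    {"x": 0.07, "y": 0.187, "z": 0, "twist": 10.6},
    {"x": 0.077, "y": 0.205, "z": 0, "twist": 10.6},
    {"x": 0.08, "y": 0.213, "z": 0.015, "twist": 10.6},
    {"x": 0.08, "y": 0.213, "z": 0.03, "twist": 10.6},
  ],
)

```text
time: 30.25
tool_pos: [471.7, 141.7, 239.0]
tcp_rot: [3.141, -0.001, -0.058]
contact_force: [-0.1, 0.4, -0.3]
grip_width: 64.7
finger_force: 0.0
```

>>> play_rows(
  commands=[
    {"x": 0, "y": 0, "z": 0, "twist": 0},
    {"x": 0, "y": 0, "z": 0, "twist": 0},
    {"x": 0, "y": 0, "z": 0.01, "twist": 0},
    {"x": 0, "y": 0, "z": 0.02, "twist": 0},
    {"x": 0, "y": 0, "z": 0.03, "twist": 0},
    {"x": 0, "y": 0, "z": 0.03, "twist": 0},
    {"x": 0, "y": 0, "z": 0.03, "twist": 0},
    {"x": 0, "y": 0, "z": 0.03, "twist": 0},
  ],
)

```text
time: 31.05
tool_pos: [470.2, 144.2, 210.0]
tcp_rot: [-3.141, -0.001, -0.054]
contact_force: [-0.6, -0.3, -0.3]
grip_width: 63.8
finger_force: 0.0
```

>>> play_rows(
  commands=[
    {"x": 0, "y": 0, "z": 0.015, "twist": 0},
    {"x": 0, "y": 0, "z": 0.03, "twist": 0},
    {"x": 0, "y": 0, "z": 0.042, "twist": 0},
    {"x": 0, "y": 0, "z": 0.049, "twist": 0},
    {"x": 0, "y": 0, "z": 0.0525, "twist": 0},
    {"x": 0, "y": 0, "z": 0.0525, "twist": 0},
    {"x": 0, "y": 0, "z": 0.0525, "twist": 0},
    {"x": 0, "y": 0, "z": 0.0525, "twist": 0},
  ],
)

```text
time: 31.85
tool_pos: [470.3, 144.2, 157.7]
tcp_rot: [-3.141, -0.001, -0.054]
contact_force: [-0.3, 0.5, 0.7]
grip_width: 64.2
finger_force: 0.0
```

>>> play_rows(
  commands=[
    {"x": 0, "y": 0, "z": 0, "twist": 0},
    {"x": 0, "y": 0, "z": 0, "twist": 0},
    {"x": 0, "y": 0, "z": 0, "twist": 0},
    {"x": 0, "y": 0, "z": 0, "twist": 0},
    {"x": 0, "y": 0, "z": 0, "twist": 0},
    {"x": 0, "y": 0, "z": 0, "twist": 0},
    {"x": 0, "y": 0, "z": 0, "twist": 0},
    {"x": 0, "y": 0, "z": 0, "twist": 0},
  ],
  jaw=0.7,
)

```text
time: 32.65
tool_pos: [469.9, 144.0, 157.1]
tcp_rot: [3.141, 0.0, -0.054]
contact_force: [-0.9, 1.3, 0.3]
grip_width: 27.7
finger_force: 4.5
```

>>> play_rows(
  commands=[
    {"x": 0, "y": 0, "z": 0, "twist": 0},
    {"x": 0, "y": 0, "z": 0, "twist": 0},
    {"x": 0, "y": 0, "z": 0, "twist": 0},
    {"x": 0, "y": 0, "z": 0, "twist": 0},
    {"x": 0, "y": 0, "z": 0, "twist": 0},
    {"x": 0, "y": 0, "z": 0, "twist": 0},
    {"x": 0, "y": 0, "z": 0, "twist": 0},
    {"x": 0, "y": 0, "z": 0, "twist": 0},
  ],
  jaw=0.8,
)

```text
time: 33.45
tool_pos: [470.0, 143.2, 157.1]
tcp_rot: [3.14, 0.0, -0.054]
contact_force: [-1.5, -4.8, 1.3]
grip_width: 23.0
finger_force: 29.9
```

>>> play_rows(
  commands=[
    {"x": 0, "y": 0, "z": 0, "twist": 0},
    {"x": 0, "y": 0, "z": 0, "twist": 0},
    {"x": 0, "y": 0, "z": 0, "twist": 0},
    {"x": 0, "y": 0, "z": 0, "twist": 0},
    {"x": 0, "y": 0, "z": 0, "twist": 0},
    {"x": 0, "y": 0, "z": 0, "twist": 0},
    {"x": 0, "y": 0, "z": 0, "twist": 0},
    {"x": 0, "y": 0, "z": 0, "twist": 0},
  ],
  jaw=1,
)

```text
time: 34.25
tool_pos: [470.0, 143.2, 157.1]
tcp_rot: [3.14, 0.0, -0.054]
contact_force: [-1.6, -6.2, 1.0]
grip_width: 22.4
finger_force: 29.9
```

>>> play_rows(
  commands=[
    {"x": -0.001, "y": 0, "z": 0, "twist": 0},
    {"x": -0.002, "y": 0, "z": 0, "twist": 0},
    {"x": -0.003, "y": 0, "z": 0, "twist": 0},
    {"x": -0.004, "y": 0, "z": 0, "twist": 0},
    {"x": -0.005, "y": 0, "z": 0, "twist": 0},
    {"x": -0.006, "y": 0, "z": 0, "twist": 0},
    {"x": -0.006, "y": 0, "z": 0, "twist": 0},
    {"x": -0.006, "y": 0, "z": 0, "twist": 0},
  ],
)

```text
time: 35.05
tool_pos: [464.1, 143.9, 157.3]
tcp_rot: [3.141, -0.001, -0.054]
contact_force: [0.5, -5.1, 2.1]
grip_width: 21.5
finger_force: 48.4
```

>>> play_rows(
  commands=[
    {"x": -0.002, "y": 0, "z": 0, "twist": 0},
    {"x": -0.004, "y": 0, "z": 0, "twist": 0},
    {"x": -0.006, "y": 0, "z": 0, "twist": 0},
    {"x": -0.008, "y": 0, "z": 0, "twist": 0},
    {"x": -0.0095, "y": 0, "z": 0, "twist": 0},
    {"x": -0.011, "y": 0, "z": 0, "twist": 0},
    {"x": -0.011, "y": 0, "z": 0, "twist": 0},
    {"x": -0.011, "y": 0, "z": 0, "twist": 0},
  ],
)

```text
time: 35.85
tool_pos: [453.0, 144.5, 157.2]
tcp_rot: [3.141, -0.0, -0.054]
contact_force: [-0.4, -5.9, 2.0]
grip_width: 21.3
finger_force: 48.5
```

>>> play_rows(
  commands=[
    {"x": -0.002, "y": 0, "z": 0, "twist": 0},
    {"x": -0.004, "y": 0, "z": 0, "twist": 0},
    {"x": -0.004, "y": 0, "z": 0, "twist": 0},
    {"x": -0.004, "y": 0, "z": 0, "twist": 0},
    {"x": -0.004, "y": 0, "z": 0, "twist": 0},
    {"x": -0.004, "y": 0, "z": 0, "twist": 0},
    {"x": -0.004, "y": 0, "z": 0, "twist": 0},
    {"x": -0.004, "y": 0, "z": 0, "twist": 0},
  ],
)

```text
time: 36.65
tool_pos: [448.9, 144.7, 157.2]
tcp_rot: [3.141, 0.0, -0.054]
contact_force: [-0.9, -6.7, 2.6]
grip_width: 21.6
finger_force: 48.5
```

>>> play_rows(
  commands=[
    {"x": 0, "y": 0, "z": 0, "twist": 0},
    {"x": 0, "y": 0, "z": 0, "twist": 0},
    {"x": 0, "y": 0, "z": 0, "twist": 0},
    {"x": 0, "y": 0, "z": 0, "twist": 0},
    {"x": 0, "y": 0, "z": 0, "twist": 0},
    {"x": 0, "y": 0, "z": 0, "twist": 0},
    {"x": 0, "y": 0, "z": 0, "twist": 0},
    {"x": 0, "y": 0, "z": 0, "twist": 0},
  ],
  jaw=0.3,
)

```text
time: 37.45
tool_pos: [449.0, 145.3, 157.1]
tcp_rot: [-3.141, 0.0, -0.054]
contact_force: [-0.9, 0.2, -0.5]
grip_width: 64.4
finger_force: 0.0
```

>>> play_rows(
  commands=[
    {"x": 0, "y": 0, "z": 0, "twist": 0},
    {"x": 0, "y": 0, "z": 0, "twist": 0},
    {"x": 0, "y": 0, "z": 0, "twist": 0},
    {"x": 0, "y": 0, "z": 0, "twist": 0},
    {"x": 0, "y": 0, "z": 0, "twist": 0},
    {"x": 0, "y": 0, "z": 0, "twist": 0},
    {"x": 0, "y": 0, "z": 0, "twist": 0},
    {"x": 0, "y": 0, "z": 0, "twist": 0},
  ],
  jaw=0.7,
)

```text
time: 38.25
tool_pos: [448.9, 145.1, 157.1]
tcp_rot: [3.141, 0.0, -0.054]
contact_force: [0.1, -1.8, -0.6]
grip_width: 27.6
finger_force: 5.6
```

The pin pushed back at 27.6 mm opening, so it stands out again, presumably in the long hole. I back off and look.

>>> play_rows(
  commands=[
    {"x": 0, "y": 0, "z": 0, "twist": 0},
    {"x": 0, "y": 0, "z": 0, "twist": 0},
    {"x": 0, "y": 0, "z": 0, "twist": 0},
    {"x": 0, "y": 0, "z": 0, "twist": 0},
    {"x": 0, "y": 0, "z": -0.02, "twist": 0},
    {"x": 0, "y": 0, "z": -0.05, "twist": 0},
    {"x": 0, "y": 0, "z": -0.08, "twist": 0},
    {"x": 0, "y": 0, "z": -0.1, "twist": 0},
  ],
  jaw=0.3,
)

```text
time: 39.05
tool_pos: [449.5, 145.3, 259.2]
tcp_rot: [-3.141, -0.002, -0.054]
contact_force: [0.6, 0.6, -0.2]
grip_width: 64.1
finger_force: 0.0
```

>>> play_rows(
  commands=[
    {"x": 0, "y": -0.03, "z": 0, "twist": 0},
    {"x": 0, "y": -0.07, "z": 0, "twist": 0},
    {"x": 0, "y": -0.11, "z": 0, "twist": 0},
    {"x": 0, "y": -0.15, "z": 0, "twist": 0},
    {"x": 0, "y": -0.19, "z": 0, "twist": 0},
    {"x": -0.03, "y": -0.21, "z": 0, "twist": 0},
    {"x": -0.06, "y": -0.22, "z": 0, "twist": 0},
    {"x": -0.06, "y": -0.22, "z": 0, "twist": 0},
  ],
)

```text
time: 39.85
tool_pos: [397.8, 369.8, 257.0]
tcp_rot: [3.142, 0.002, -0.05]
contact_force: [0.5, -0.9, 0.1]
grip_width: 64.5
finger_force: 0.0
```

```bash
python3 - <<'E'
from h import *
c=snap('top','t7.png')
a=cv2.imread('pics/t7.png')[180:290,150:310]
cv2.imwrite('pics/c7.png',cv2.resize(a,None,fx=5,fy=5,interpolation=cv2.INTER_CUBIC))
E
```

```text
(no output)
```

View pics/c7.png

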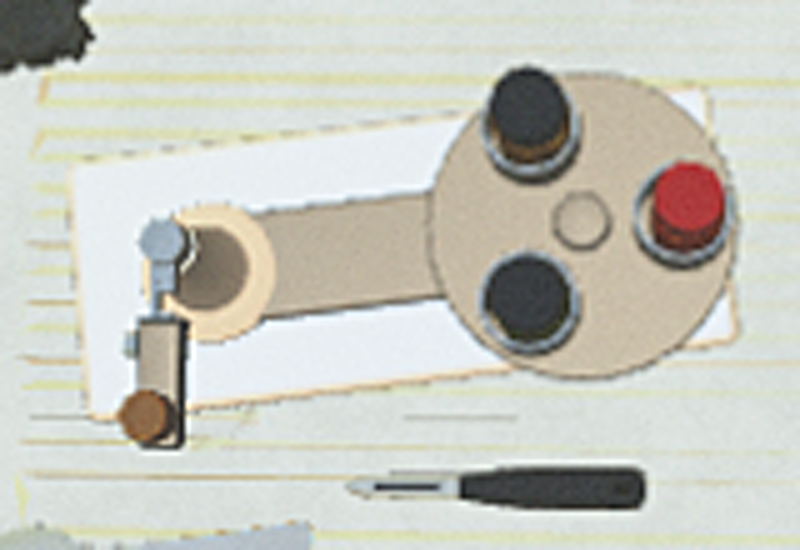

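The sleeve is extended with the pin out at (131,342), the grip is at (145,416), and all jars are still in their cups.

```bash
python3 - <<'E'
from h import *
c=snap('top')
f=lambda p,z:at(c,*cr(p,(150,180),5),z)[:2]
h,g,p=f((163,240),165),f((145,416),195),f((131,342),150)
d=g-np.array([502,142]);print(h,g,p,np.hypot(*d),np.arctan2(-d[1],-d[0]))
for q in [(530,128),(690,200),(530,292)]: pass
print(bot.get_obs()['tool_pos'])
E
```

```text
[501.92670766 142.17284209] [412.31044899 140.95089415] [451.83356559 159.63415054] 89.69568653548869 0.011696546562481714
[400.71834538 368.45743298 257.32763365]
```

>>> play_rows(
  commands=[
    {"x": 0.003, "y": 0.03, "z": 0, "twist": -1},
    {"x": 0.007, "y": 0.07, "z": 0, "twist": -2},
    {"x": 0.011, "y": 0.11, "z": 0, "twist": -3.1},
    {"x": 0.015, "y": 0.15, "z": 0, "twist": -3.1},
    {"x": 0.02, "y": 0.19, "z": 0, "twist": -3.1},
    {"x": 0.0234, "y": 0.215, "z": 0, "twist": -3.1},
    {"x": 0.0234, "y": 0.2262, "z": 0, "twist": -3.1},
    {"x": 0.0234, "y": 0.2262, "z": 0, "twist": -3.1},
  ],
)

```text
time: 40.75
tool_pos: [412.7, 139.6, 257.3]
tcp_rot: [-3.142, -0.0, -0.003]
contact_force: [-0.2, -0.9, 0.2]
grip_width: 64.3
finger_force: 0.0
```

>>> play_rows(
  commands=[
    {"x": 0, "y": 0, "z": 0, "twist": 0},
    {"x": 0, "y": 0, "z": 0.015, "twist": 0},
    {"x": 0, "y": 0, "z": 0.03, "twist": 0},
    {"x": 0, "y": 0, "z": 0.045, "twist": 0},
    {"x": 0, "y": 0, "z": 0.06, "twist": 0},
    {"x": 0, "y": 0, "z": 0.067, "twist": 0},
    {"x": 0, "y": 0, "z": 0.067, "twist": 0},
    {"x": 0, "y": 0, "z": 0.067, "twist": 0},
  ],
)

```text
time: 41.55
tool_pos: [412.4, 141.6, 190.5]
tcp_rot: [-3.141, -0.001, 0.001]
contact_force: [-0.6, 0.2, 1.5]
grip_width: 64.4
finger_force: 0.0
```

>>> play_rows(
  commands=[
    {"x": 0, "y": 0, "z": 0, "twist": 0},
    {"x": 0, "y": 0, "z": 0, "twist": 0},
    {"x": 0, "y": 0, "z": 0, "twist": 0},
    {"x": 0, "y": 0, "z": 0, "twist": 0},
    {"x": 0, "y": 0, "z": 0, "twist": 0},
    {"x": 0, "y": 0, "z": 0, "twist": 0},
    {"x": 0, "y": 0, "z": 0, "twist": 0},
    {"x": 0, "y": 0, "z": 0, "twist": 0},
  ],
  jaw=1,
)

```text
time: 42.35
tool_pos: [412.1, 141.0, 190.2]
tcp_rot: [-3.142, -0.0, 0.0]
contact_force: [-0.4, -0.9, 0.2]
grip_width: 23.4
finger_force: 30.0
```

```bash
python3 - <<'E'
import numpy as np, json
def call(p0,inc):
    p=np.radians(p0+np.cumsum(inc)); a=np.radians(p0)
    return json.dumps([{"x":round(.09*(np.cos(q)-np.cos(a)),4),"y":round(-.09*(np.sin(q)-np.sin(a)),4),"z":0,"twist":0} for q in p])
print(call(180.7,[5,10,15,18,18,18,18,18]));
for s in (300.7,60.7,180.7): print(s,call(s,[15]*8))
print(call(60.7,[18,18,18,18,18,15,10,5]))
E
```

```text
[{"x": 0.0004, "y": 0.0078, "z": 0, "twist": 0}, {"x": 0.0034, "y": 0.0233, "z": 0, "twist": 0}, {"x": 0.0126, "y": 0.0448, "z": 0, "twist": 0}, {"x": 0.0306, "y": 0.0665, "z": 0, "twist": 0}, {"x": 0.0544, "y": 0.0816, "z": 0, "twist": 0}, {"x": 0.0817, "y": 0.0885, "z": 0, "twist": 0}, {"x": 0.1098, "y": 0.0867, "z": 0, "twist": 0}, {"x": 0.1359, "y": 0.0763, "z": 0, "twist": 0}]
300.7 [{"x": 0.0185, "y": -0.0145, "z": 0, "twist": 0}, {"x": 0.0325, "y": -0.0333, "z": 0, "twist": 0}, {"x": 0.0413, "y": -0.0552, "z": 0, "twist": 0}, {"x": 0.044, "y": -0.0785, "z": 0, "twist": 0}, {"x": 0.0407, "y": -0.1017, "z": 0, "twist": 0}, {"x": 0.0314, "y": -0.1233, "z": 0, "twist": 0}, {"x": 0.0169, "y": -0.1418, "z": 0, "twist": 0}, {"x": -0.0019, "y": -0.1559, "z": 0, "twist": 0}]
60.7 [{"x": -0.0218, "y": -0.0087, "z": 0, "twist": 0}, {"x": -0.0451, "y": -0.0115, "z": 0, "twist": 0}, {"x": -0.0684, "y": -0.0082, "z": 0, "twist": 0}, {"x": -0.09, "y": 0.0011, "z": 0, "twist": 0}, {"x": -0.1085, "y": 0.0156, "z": 0, "twist": 0}, {"x": -0.1225, "y": 0.0344, "z": 0, "twist": 0}, {"x": -0.1313, 
[... 167 characters left out ...]
: 0, "twist": 0}, {"x": 0.0271, "y": 0.0633, "z": 0, "twist": 0}, {"x": 0.0459, "y": 0.0774, "z": 0, "twist": 0}, {"x": 0.0678, "y": 0.0861, "z": 0, "twist": 0}, {"x": 0.0911, "y": 0.0889, "z": 0, "twist": 0}, {"x": 0.1143, "y": 0.0855, "z": 0, "twist": 0}, {"x": 0.1359, "y": 0.0763, "z": 0, "twist": 0}]
[{"x": -0.0264, "y": -0.0098, "z": 0, "twist": 0}, {"x": -0.0545, "y": -0.0109, "z": 0, "twist": 0}, {"x": -0.0817, "y": -0.0033, "z": 0, "twist": 0}, {"x": -0.1051, "y": 0.0123, "z": 0, "twist": 0}, {"x": -0.1225, "y": 0.0344, "z": 0, "twist": 0}, {"x": -0.1313, "y": 0.0563, "z": 0, "twist": 0}, {"x": -0.1338, "y": 0.0717, "z": 0, "twist": 0}, {"x": -0.134, "y": 0.0796, "z": 0, "twist": 0}]
```

>>> play_rows(
  commands=[
    {"x": 0.0005, "y": 0.008, "z": 0, "twist": 0},
    {"x": 0.0035, "y": 0.0235, "z": 0, "twist": 0},
    {"x": 0.0125, "y": 0.045, "z": 0, "twist": 0},
    {"x": 0.0305, "y": 0.0665, "z": 0, "twist": 0},
    {"x": 0.0545, "y": 0.0815, "z": 0, "twist": 0},
    {"x": 0.0815, "y": 0.0885, "z": 0, "twist": 0},
    {"x": 0.11, "y": 0.0865, "z": 0, "twist": 0},
    {"x": 0.136, "y": 0.0765, "z": 0, "twist": 0},
  ],
)

```text
time: 43.15
tool_pos: [548.9, 63.2, 189.9]
tcp_rot: [-3.141, 0.001, -0.002]
contact_force: [-3.4, 5.6, 0.1]
grip_width: 23.7
finger_force: 30.0
```

>>> play_rows(
  commands=[
    {"x": 0.0185, "y": -0.0145, "z": 0, "twist": 0},
    {"x": 0.0325, "y": -0.0335, "z": 0, "twist": 0},
    {"x": 0.0415, "y": -0.055, "z": 0, "twist": 0},
    {"x": 0.044, "y": -0.0785, "z": 0, "twist": 0},
    {"x": 0.0405, "y": -0.1015, "z": 0, "twist": 0},
    {"x": 0.0315, "y": -0.1235, "z": 0, "twist": 0},
    {"x": 0.017, "y": -0.142, "z": 0, "twist": 0},
    {"x": -0.002, "y": -0.156, "z": 0, "twist": 0},
  ],
)

```text
time: 43.95
tool_pos: [546.6, 220.8, 190.2]
tcp_rot: [3.142, -0.002, 0.0]
contact_force: [1.3, -1.3, 1.1]
grip_width: 23.5
finger_force: 30.0
```

>>> play_rows(
  commands=[
    {"x": -0.022, "y": -0.0085, "z": 0, "twist": 0},
    {"x": -0.045, "y": -0.0115, "z": 0, "twist": 0},
    {"x": -0.0685, "y": -0.008, "z": 0, "twist": 0},
    {"x": -0.09, "y": 0.001, "z": 0, "twist": 0},
    {"x": -0.1085, "y": 0.0155, "z": 0, "twist": 0},
    {"x": -0.1225, "y": 0.0345, "z": 0, "twist": 0},
    {"x": -0.1315, "y": 0.0565, "z": 0, "twist": 0},
    {"x": -0.134, "y": 0.0795, "z": 0, "twist": 0},
  ],
)

```text
time: 44.75
tool_pos: [411.1, 140.2, 190.2]
tcp_rot: [-3.141, 0.0, 0.001]
contact_force: [1.4, 1.4, -0.2]
grip_width: 23.4
finger_force: 30.0
```

>>> play_rows(
  commands=[
    {"x": 0.0035, "y": 0.0235, "z": 0, "twist": 0},
    {"x": 0.0125, "y": 0.045, "z": 0, "twist": 0},
    {"x": 0.027, "y": 0.0635, "z": 0, "twist": 0},
    {"x": 0.046, "y": 0.0775, "z": 0, "twist": 0},
    {"x": 0.068, "y": 0.086, "z": 0, "twist": 0},
    {"x": 0.091, "y": 0.089, "z": 0, "twist": 0},
    {"x": 0.1145, "y": 0.0855, "z": 0, "twist": 0},
    {"x": 0.136, "y": 0.0765, "z": 0, "twist": 0},
  ],
)

```text
time: 45.55
tool_pos: [548.8, 63.4, 190.0]
tcp_rot: [3.141, 0.001, -0.001]
contact_force: [-2.6, 2.9, 1.9]
grip_width: 23.9
finger_force: 30.0
```

>>> play_rows(
  commands=[
    {"x": 0.0185, "y": -0.0145, "z": 0, "twist": 0},
    {"x": 0.0325, "y": -0.0335, "z": 0, "twist": 0},
    {"x": 0.0415, "y": -0.055, "z": 0, "twist": 0},
    {"x": 0.044, "y": -0.0785, "z": 0, "twist": 0},
    {"x": 0.0405, "y": -0.1015, "z": 0, "twist": 0},
    {"x": 0.0315, "y": -0.1235, "z": 0, "twist": 0},
    {"x": 0.017, "y": -0.142, "z": 0, "twist": 0},
    {"x": -0.002, "y": -0.156, "z": 0, "twist": 0},
  ],
)

```text
time: 46.35
tool_pos: [546.6, 220.8, 190.2]
tcp_rot: [3.141, -0.002, 0.0]
contact_force: [0.5, -1.5, 1.0]
grip_width: 23.6
finger_force: 30.0
```

>>> play_rows(
  commands=[
    {"x": -0.022, "y": -0.0085, "z": 0, "twist": 0},
    {"x": -0.045, "y": -0.0115, "z": 0, "twist": 0},
    {"x": -0.0685, "y": -0.008, "z": 0, "twist": 0},
    {"x": -0.09, "y": 0.001, "z": 0, "twist": 0},
    {"x": -0.1085, "y": 0.0155, "z": 0, "twist": 0},
    {"x": -0.1225, "y": 0.0345, "z": 0, "twist": 0},
    {"x": -0.1315, "y": 0.0565, "z": 0, "twist": 0},
    {"x": -0.134, "y": 0.0795, "z": 0, "twist": 0},
  ],
)

```text
time: 47.15
tool_pos: [411.1, 140.2, 190.2]
tcp_rot: [-3.141, 0.0, 0.001]
contact_force: [1.3, 1.0, -0.4]
grip_width: 23.4
finger_force: 30.0
```

>>> play_rows(
  commands=[
    {"x": 0.0035, "y": 0.0235, "z": 0, "twist": 0},
    {"x": 0.0125, "y": 0.045, "z": 0, "twist": 0},
    {"x": 0.027, "y": 0.0635, "z": 0, "twist": 0},
    {"x": 0.046, "y": 0.0775, "z": 0, "twist": 0},
    {"x": 0.068, "y": 0.086, "z": 0, "twist": 0},
    {"x": 0.091, "y": 0.089, "z": 0, "twist": 0},
    {"x": 0.1145, "y": 0.0855, "z": 0, "twist": 0},
    {"x": 0.136, "y": 0.0765, "z": 0, "twist": 0},
  ],
)

```text
time: 47.95
tool_pos: [548.8, 63.4, 189.9]
tcp_rot: [3.141, 0.001, -0.001]
contact_force: [-3.2, 3.2, 0.6]
grip_width: 23.8
finger_force: 30.0
```

>>> play_rows(
  commands=[
    {"x": 0.0185, "y": -0.0145, "z": 0, "twist": 0},
    {"x": 0.0325, "y": -0.0335, "z": 0, "twist": 0},
    {"x": 0.0415, "y": -0.055, "z": 0, "twist": 0},
    {"x": 0.044, "y": -0.0785, "z": 0, "twist": 0},
    {"x": 0.0405, "y": -0.1015, "z": 0, "twist": 0},
    {"x": 0.0315, "y": -0.1235, "z": 0, "twist": 0},
    {"x": 0.017, "y": -0.142, "z": 0, "twist": 0},
    {"x": -0.002, "y": -0.156, "z": 0, "twist": 0},
  ],
)

```text
time: 48.75
tool_pos: [546.6, 220.8, 190.1]
tcp_rot: [3.141, -0.002, 0.0]
contact_force: [0.9, -1.1, 1.8]
grip_width: 23.3
finger_force: 30.0
```

>>> play_rows(
  commands=[
    {"x": -0.0265, "y": -0.01, "z": 0, "twist": 0},
    {"x": -0.0545, "y": -0.011, "z": 0, "twist": 0},
    {"x": -0.0815, "y": -0.0035, "z": 0, "twist": 0},
    {"x": -0.105, "y": 0.0125, "z": 0, "twist": 0},
    {"x": -0.1225, "y": 0.0345, "z": 0, "twist": 0},
    {"x": -0.1315, "y": 0.0565, "z": 0, "twist": 0},
    {"x": -0.134, "y": 0.0715, "z": 0, "twist": 0},
    {"x": -0.134, "y": 0.0795, "z": 0, "twist": 0},
  ],
)

```text
time: 49.55
tool_pos: [411.6, 139.8, 190.3]
tcp_rot: [3.142, 0.0, -0.001]
contact_force: [-1.0, 0.9, -0.3]
grip_width: 23.1
finger_force: 30.0
```

Three turns are done. I release the grip and go to the sleeve, 38 mm inward.

>>> play_rows(
  commands=[
    {"x": 0, "y": 0, "z": 0, "twist": 0},
    {"x": 0, "y": 0, "z": 0, "twist": 0},
    {"x": 0, "y": 0, "z": 0, "twist": 0},
    {"x": 0, "y": 0, "z": 0, "twist": 0},
    {"x": 0, "y": 0, "z": 0, "twist": 0},
    {"x": 0, "y": 0, "z": -0.015, "twist": 0},
    {"x": 0, "y": 0, "z": -0.03, "twist": 0},
    {"x": 0, "y": 0, "z": -0.05, "twist": 0},
  ],
  jaw=0.3,
)

```text
time: 50.35
tool_pos: [411.7, 141.2, 240.1]
tcp_rot: [3.141, 0.002, 0.001]
contact_force: [0.8, -0.2, -0.0]
grip_width: 64.2
finger_force: 0.0
```

>>> play_rows(
  commands=[
    {"x": 0.01, "y": 0, "z": 0, "twist": 0},
    {"x": 0.025, "y": 0, "z": 0, "twist": -0.7},
    {"x": 0.038, "y": 0, "z": 0, "twist": -0.7},
    {"x": 0.038, "y": 0, "z": 0, "twist": -0.7},
    {"x": 0.038, "y": 0, "z": 0.02, "twist": -0.7},
    {"x": 0.038, "y": 0, "z": 0.035, "twist": -0.7},
    {"x": 0.038, "y": 0, "z": 0.05, "twist": -0.7},
    {"x": 0.038, "y": 0, "z": 0.05, "twist": -0.7},
  ],
)

```text
time: 51.15
tool_pos: [448.4, 140.9, 187.8]
tcp_rot: [3.141, 0.005, 0.013]
contact_force: [-0.3, 0.1, 0.5]
grip_width: 64.6
finger_force: 0.0
```

```bash
python3 - <<'E'
from h import *
c=snap('top','t8.png');s=snap('scene','s8.png')
a=cv2.imread('pics/t8.png')[180:290,150:310]; b=cv2.imread('pics/s8.png')[180:290,150:310]
cv2.imwrite('pics/c8.png',cv2.resize(np.vstack([a,b]),None,fx=2.7,fy=2.7,interpolation=cv2.INTER_CUBIC))
E
```

```text
(no output)
```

View pics/c8.png

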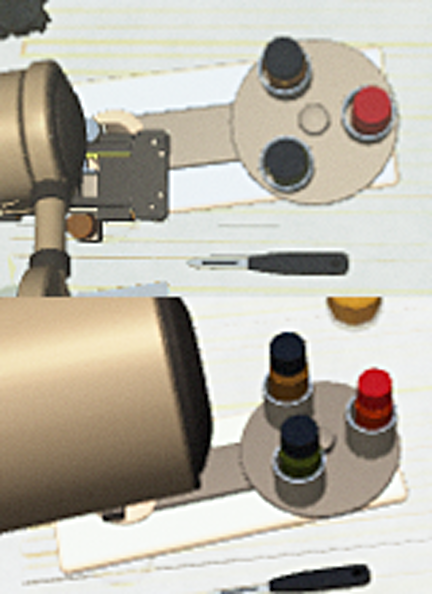

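Jars are still upright in the cups: d (284,60), a (368,112) and c (287,165). Down to the pin and pinch it.

>>> play_rows(
  commands=[
    {"x": 0, "y": 0, "z": 0, "twist": 0},
    {"x": 0, "y": 0, "z": 0.01, "twist": 0},
    {"x": 0, "y": 0, "z": 0.02, "twist": 0},
    {"x": 0, "y": 0, "z": 0.028, "twist": 0},
    {"x": 0, "y": 0, "z": 0.0325, "twist": 0},
    {"x": 0, "y": 0, "z": 0.0325, "twist": 0},
    {"x": 0, "y": 0, "z": 0.0325, "twist": 0},
    {"x": 0, "y": 0, "z": 0.0325, "twist": 0},
  ],
)

```text
time: 52.05
tool_pos: [450.4, 141.1, 157.9]
tcp_rot: [-3.141, -0.001, 0.012]
contact_force: [-0.1, 0.0, 0.3]
grip_width: 64.1
finger_force: 0.0
```

>>> play_rows(
  commands=[
    {"x": 0, "y": 0, "z": 0, "twist": 0},
    {"x": 0, "y": 0, "z": 0, "twist": 0},
    {"x": 0, "y": 0, "z": 0, "twist": 0},
    {"x": 0, "y": 0, "z": 0, "twist": 0},
    {"x": 0, "y": 0, "z": 0, "twist": 0},
    {"x": 0, "y": 0, "z": 0, "twist": 0},
    {"x": 0, "y": 0, "z": 0, "twist": 0},
    {"x": 0, "y": 0, "z": 0, "twist": 0},
  ],
  jaw=0.7,
)

```text
time: 52.85
tool_pos: [450.0, 140.8, 157.6]
tcp_rot: [3.141, 0.0, 0.012]
contact_force: [-1.0, -1.9, 0.4]
grip_width: 27.6
finger_force: 5.7
```

>>> play_rows(
  commands=[
    {"x": 0, "y": 0, "z": 0, "twist": 0},
    {"x": 0, "y": 0, "z": 0, "twist": 0},
    {"x": 0, "y": 0, "z": 0, "twist": 0},
    {"x": 0, "y": 0, "z": 0, "twist": 0},
    {"x": 0, "y": 0, "z": 0, "twist": 0},
    {"x": 0, "y": 0, "z": 0, "twist": 0},
    {"x": 0, "y": 0, "z": 0, "twist": 0},
    {"x": 0, "y": 0, "z": 0, "twist": 0},
  ],
  jaw=1,
)

```text
time: 53.65
tool_pos: [450.3, 141.1, 157.7]
tcp_rot: [-3.141, -0.001, 0.012]
contact_force: [-0.7, -0.6, 3.1]
grip_width: 21.3
finger_force: 42.4
```

>>> play_rows(
  commands=[
    {"x": 0.002, "y": 0, "z": 0, "twist": 0},
    {"x": 0.004, "y": 0, "z": 0, "twist": 0},
    {"x": 0.006, "y": 0, "z": 0, "twist": 0},
    {"x": 0.008, "y": 0, "z": 0, "twist": 0},
    {"x": 0.01, "y": 0, "z": 0, "twist": 0},
    {"x": 0.012, "y": 0, "z": 0, "twist": 0},
    {"x": 0.012, "y": 0, "z": 0, "twist": 0},
    {"x": 0.012, "y": 0, "z": 0, "twist": 0},
  ],
)

```text
time: 54.45
tool_pos: [462.8, 141.4, 157.8]
tcp_rot: [-3.141, -0.001, 0.012]
contact_force: [0.4, 2.3, 3.3]
grip_width: 21.5
finger_force: 42.4
```

>>> play_rows(
  commands=[
    {"x": 0.002, "y": 0, "z": 0, "twist": 0},
    {"x": 0.004, "y": 0, "z": 0, "twist": 0},
    {"x": 0.006, "y": 0, "z": 0, "twist": 0},
    {"x": 0.008, "y": 0, "z": 0, "twist": 0},
    {"x": 0.0095, "y": 0, "z": 0, "twist": 0},
    {"x": 0.0095, "y": 0, "z": 0, "twist": 0},
    {"x": 0.0095, "y": 0, "z": 0, "twist": 0},
    {"x": 0.0095, "y": 0, "z": 0, "twist": 0},
  ],
)

```text
time: 55.25
tool_pos: [471.9, 141.6, 157.8]
tcp_rot: [-3.141, -0.001, 0.012]
contact_force: [-0.9, 1.7, 4.9]
grip_width: 21.4
finger_force: 42.5
```

>>> play_rows(
  commands=[
    {"x": 0, "y": 0, "z": 0, "twist": 0},
    {"x": 0, "y": 0, "z": 0, "twist": 0},
    {"x": 0, "y": 0, "z": 0, "twist": 0},
    {"x": 0, "y": 0, "z": 0, "twist": 0},
    {"x": 0, "y": 0, "z": 0, "twist": 0},
    {"x": 0, "y": 0, "z": 0, "twist": 0},
    {"x": 0, "y": 0, "z": 0, "twist": 0},
    {"x": 0, "y": 0, "z": 0, "twist": 0},
  ],
  jaw=0.3,
)

```text
time: 56.05
tool_pos: [471.6, 141.2, 157.6]
tcp_rot: [3.142, 0.0, 0.012]
contact_force: [0.1, -0.8, -0.3]
grip_width: 63.9
finger_force: 0.0
```

>>> play_rows(
  commands=[
    {"x": 0, "y": 0, "z": 0, "twist": 0},
    {"x": 0, "y": 0, "z": 0, "twist": 0},
    {"x": 0, "y": 0, "z": 0, "twist": 0},
    {"x": 0, "y": 0, "z": 0, "twist": 0},
    {"x": 0, "y": 0, "z": 0, "twist": 0},
    {"x": 0, "y": 0, "z": 0, "twist": 0},
    {"x": 0, "y": 0, "z": 0, "twist": 0},
    {"x": 0, "y": 0, "z": 0, "twist": 0},
  ],
  jaw=0.7,
)

```text
time: 56.85
tool_pos: [471.6, 140.8, 157.6]
tcp_rot: [3.141, 0.0, 0.012]
contact_force: [-0.4, -2.9, 0.0]
grip_width: 27.7
finger_force: 7.0
```

>>> play_rows(
  commands=[
    {"x": 0, "y": 0, "z": 0, "twist": 0},
    {"x": 0, "y": 0, "z": 0, "twist": 0},
    {"x": 0, "y": 0, "z": 0, "twist": 0},
    {"x": 0, "y": 0, "z": 0, "twist": 0},
    {"x": 0, "y": 0, "z": -0.02, "twist": 0},
    {"x": 0, "y": 0, "z": -0.05, "twist": 0},
    {"x": 0, "y": 0, "z": -0.08, "twist": 0},
    {"x": 0, "y": 0, "z": -0.1, "twist": 0},
  ],
  jaw=0.3,
)

```text
time: 57.65
tool_pos: [472.1, 141.5, 259.7]
tcp_rot: [-3.141, -0.002, 0.013]
contact_force: [0.0, -0.4, -0.2]
grip_width: 64.1
finger_force: 0.0
```

>>> play_rows(
  commands=[
    {"x": 0, "y": -0.03, "z": 0, "twist": -8},
    {"x": 0, "y": -0.07, "z": 0, "twist": -16},
    {"x": 0, "y": -0.11, "z": 0, "twist": -24},
    {"x": 0, "y": -0.15, "z": 0, "twist": -32},
    {"x": 0, "y": -0.19, "z": 0, "twist": -40},
    {"x": -0.03, "y": -0.21, "z": 0, "twist": -45},
    {"x": -0.06, "y": -0.22, "z": 0, "twist": -45},
    {"x": -0.06, "y": -0.22, "z": 0, "twist": -45},
  ],
)

```text
time: 58.45
tool_pos: [405.6, 362.1, 257.6]
tcp_rot: [-3.14, 0.001, 0.802]
contact_force: [-0.2, -0.5, 1.3]
grip_width: 64.2
finger_force: 0.0
```

```bash
python3 - <<'E'
from h import *
c=snap('top','t9.png')
a=cv2.imread('pics/t9.png')[180:290,150:310]
cv2.imwrite('pics/c9.png',cv2.resize(a,None,fx=5,fy=5,interpolation=cv2.INTER_CUBIC))
E
```

```text
(no output)
```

View pics/c9.png

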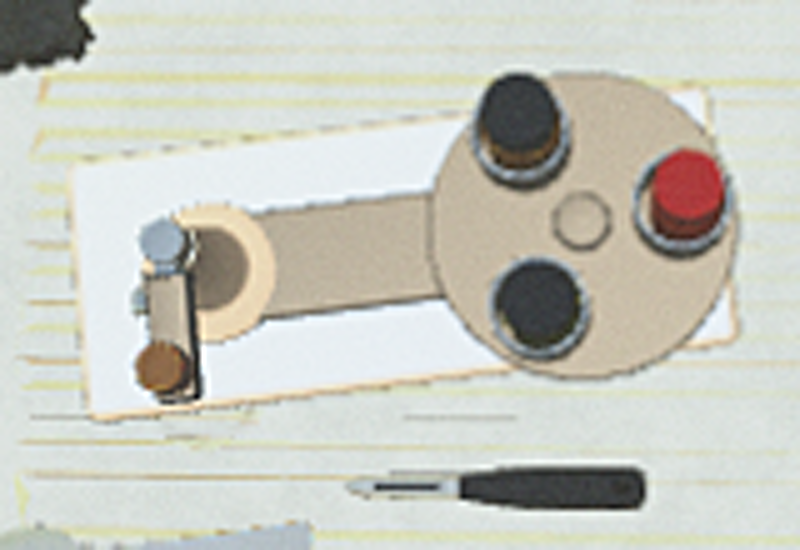

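Sleeve short, with the pin out at (138,300). Jar lids: d (518,108), a (689,182), c (538,300).

```bash
python3 - <<'E'
from h import *
c=snap('top')
f=lambda p,z:at(c,*cr(p,(150,180),5),z)[:2].round(1)
for n,l,z,r in [('d',(518,108),160,(521,135)),('a',(689,182),144,(684,203)),('c',(538,300),148,(540,308))]: 
    q=f(r,90)-np.array([528,-65.5]); print(n,f(l,z),f(r,90),np.hypot(*q),np.degrees(np.arctan2(q[1],q[0])))
g=f((162,367),195)-np.array([502,142]);print(np.hypot(*g),np.arctan2(-g[1],-g[0]))
print(bot.get_obs()['tool_pos'],bot.get_obs()['tcp_rot'])
E
```

```text
d [571.6 -34.4] [570.5 -32.2] 53.99203644983211 38.0797435248901
a [ 537.2 -121.2] [ 534.5 -119.6] 54.489081475099205 -83.14887443298025
c [475.7 -45.6] [477.7 -43.9] 54.74166603237429 156.76017962094758
66.4331995315595 0.126782174246435
[408.63461879 360.870612   257.87024245] [ 3.14122728e+00 -5.95490384e-04  7.99105760e-01]
```

>>> play_rows(
  commands=[
    {"x": -0.016, "y": 0.025, "z": 0, "twist": -7},
    {"x": -0.04, "y": 0.065, "z": 0, "twist": -14},
    {"x": -0.065, "y": 0.105, "z": 0, "twist": -21},
    {"x": -0.09, "y": 0.145, "z": 0, "twist": -28},
    {"x": -0.115, "y": 0.186, "z": 0, "twist": -35},
    {"x": -0.14, "y": 0.227, "z": 0, "twist": -42},
    {"x": -0.16, "y": 0.26, "z": 0, "twist": -44.3},
    {"x": -0.173, "y": 0.281, "z": 0, "twist": -44.3},
  ],
)

```text
time: 59.35
tool_pos: [490.3, 36.5, 257.7]
tcp_rot: [3.141, 0.001, 1.568]
contact_force: [-0.1, 0.2, 0.4]
grip_width: 64.4
finger_force: 0.0
```

>>> play_rows(
  commands=[
    {"x": -0.03, "y": 0.01, "z": 0, "twist": 0},
    {"x": -0.065, "y": 0.02, "z": 0, "twist": 0},
    {"x": -0.1, "y": 0.03, "z": 0, "twist": 0},
    {"x": -0.135, "y": 0.04, "z": 0, "twist": 0},
    {"x": -0.161, "y": 0.047, "z": 0, "twist": 0},
    {"x": -0.161, "y": 0.047, "z": 0.02, "twist": 0},
    {"x": -0.161, "y": 0.047, "z": 0.04, "twist": 0},
    {"x": -0.161, "y": 0.047, "z": 0.04, "twist": 0},
  ],
)

```text
time: 60.15
tool_pos: [535.0, -121.6, 215.0]
tcp_rot: [-3.137, -0.002, 1.569]
contact_force: [0.4, 0.4, -0.4]
grip_width: 64.5
finger_force: 0.0
```

>>> play_rows(
  commands=[
    {"x": 0, "y": 0, "z": 0, "twist": 0},
    {"x": 0, "y": 0, "z": 0.02, "twist": 0},
    {"x": 0, "y": 0, "z": 0.045, "twist": 0},
    {"x": 0, "y": 0, "z": 0.067, "twist": 0},
    {"x": 0, "y": 0, "z": 0.082, "twist": 0},
    {"x": 0, "y": 0, "z": 0.0895, "twist": 0},
    {"x": 0, "y": 0, "z": 0.0895, "twist": 0},
    {"x": 0, "y": 0, "z": 0.0895, "twist": 0},
  ],
)

```text
time: 60.95
tool_pos: [537.1, -120.8, 129.3]
tcp_rot: [3.14, 0.001, 1.571]
contact_force: [-0.1, 0.4, -0.3]
grip_width: 64.1
finger_force: 0.0
```

>>> play_rows(
  commands=[
    {"x": 0, "y": 0, "z": 0, "twist": 0},
    {"x": 0, "y": 0, "z": 0, "twist": 0},
    {"x": 0, "y": 0, "z": 0, "twist": 0},
    {"x": 0, "y": 0, "z": 0, "twist": 0},
    {"x": 0, "y": 0, "z": 0, "twist": 0},
    {"x": 0, "y": 0, "z": 0, "twist": 0},
    {"x": 0, "y": 0, "z": 0, "twist": 0},
    {"x": 0, "y": 0, "z": 0, "twist": 0},
  ],
  jaw=1,
)

```text
time: 61.75
tool_pos: [536.4, -120.6, 128.4]
tcp_rot: [3.141, 0.0, 1.571]
contact_force: [-0.0, 0.2, 3.0]
grip_width: 36.4
finger_force: 30.0
```

>>> play_rows(
  commands=[
    {"x": 0, "y": 0, "z": -0.01, "twist": 0},
    {"x": 0, "y": 0, "z": -0.025, "twist": 0},
    {"x": 0, "y": 0, "z": -0.04, "twist": 0},
    {"x": 0, "y": 0, "z": -0.055, "twist": 0},
    {"x": 0, "y": 0, "z": -0.07, "twist": 0},
    {"x": 0, "y": 0, "z": -0.08, "twist": 0},
    {"x": 0, "y": 0, "z": -0.08, "twist": 0},
    {"x": 0, "y": 0, "z": -0.08, "twist": 0},
  ],
)

```text
time: 62.55
tool_pos: [536.0, -120.4, 207.7]
tcp_rot: [-3.141, -0.0, 1.571]
contact_force: [0.5, 0.2, -3.1]
grip_width: 35.7
finger_force: 30.0
```

>>> play_rows(
  commands=[
    {"x": -0.02, "y": -0.004, "z": 0, "twist": 0},
    {"x": -0.06, "y": -0.009, "z": 0, "twist": 0},
    {"x": -0.1, "y": -0.014, "z": 0, "twist": 0},
    {"x": -0.14, "y": -0.018, "z": 0, "twist": 0},
    {"x": -0.175, "y": -0.022, "z": 0, "twist": 0},
    {"x": -0.2, "y": -0.025, "z": 0, "twist": 0},
    {"x": -0.208, "y": -0.025, "z": 0, "twist": 0},
    {"x": -0.208, "y": -0.025, "z": 0, "twist": 0},
  ],
)

```text
time: 63.35
tool_pos: [510.8, -329.1, 206.8]
tcp_rot: [-3.14, -0.002, 1.569]
contact_force: [-0.3, 0.3, -3.0]
grip_width: 36.0
finger_force: 30.0
```

>>> play_rows(
  commands=[
    {"x": 0, "y": 0, "z": 0, "twist": 0},
    {"x": 0, "y": 0, "z": 0.01, "twist": 0},
    {"x": 0, "y": 0, "z": 0.02, "twist": 0},
    {"x": 0, "y": 0, "z": 0.03, "twist": 0},
    {"x": 0, "y": 0, "z": 0.04, "twist": 0},
    {"x": 0, "y": 0, "z": 0.05, "twist": 0},
    {"x": 0, "y": 0, "z": 0.06, "twist": 0},
    {"x": 0, "y": 0, "z": 0.065, "twist": 0},
  ],
)

```text
time: 64.15
tool_pos: [510.9, -328.2, 141.6]
tcp_rot: [-3.14, -0.001, 1.571]
contact_force: [0.1, 0.3, -2.5]
grip_width: 36.2
finger_force: 30.0
```

>>> play_rows(
  commands=[
    {"x": 0, "y": 0, "z": 0, "twist": 0},
    {"x": 0, "y": 0, "z": 0.01, "twist": 0},
    {"x": 0, "y": 0, "z": 0.02, "twist": 0},
    {"x": 0, "y": 0, "z": 0.03, "twist": 0},
    {"x": 0, "y": 0, "z": 0.038, "twist": 0},
    {"x": 0, "y": 0, "z": 0.043, "twist": 0},
    {"x": 0, "y": 0, "z": 0.046, "twist": 0},
    {"x": 0, "y": 0, "z": 0.046, "twist": 0},
  ],
)

```text
time: 64.95
tool_pos: [511.4, -328.6, 97.0]
tcp_rot: [3.141, 0.0, 1.571]
contact_force: [0.2, 0.3, -3.4]
grip_width: 36.0
finger_force: 30.0
```

>>> play_rows(
  commands=[
    {"x": 0, "y": 0, "z": 0.001, "twist": 0},
    {"x": 0, "y": 0, "z": 0.001, "twist": 0},
    {"x": 0, "y": 0, "z": 0.001, "twist": 0},
    {"x": 0, "y": 0, "z": 0.001, "twist": 0},
    {"x": 0, "y": 0, "z": 0.001, "twist": 0},
    {"x": 0, "y": 0, "z": 0.001, "twist": 0},
    {"x": 0, "y": 0, "z": 0.001, "twist": 0},
    {"x": 0, "y": 0, "z": 0.001, "twist": 0},
  ],
  jaw=0.3,
)

```text
time: 65.75
tool_pos: [511.4, -328.5, 96.1]
tcp_rot: [3.142, -0.0, 1.571]
contact_force: [-0.6, 0.2, -0.6]
grip_width: 64.6
finger_force: 0.0
```

>>> play_rows(
  commands=[
    {"x": 0, "y": 0, "z": -0.02, "twist": 0},
    {"x": 0, "y": 0, "z": -0.06, "twist": 0},
    {"x": 0, "y": 0, "z": -0.1, "twist": 0},
    {"x": 0.02, "y": 0, "z": -0.115, "twist": 0},
    {"x": 0.055, "y": -0.005, "z": -0.115, "twist": 0},
    {"x": 0.1, "y": -0.01, "z": -0.115, "twist": 0},
    {"x": 0.145, "y": -0.017, "z": -0.115, "twist": 0},
    {"x": 0.19, "y": -0.024, "z": -0.115, "twist": 0},
  ],
)

```text
time: 66.55
tool_pos: [486.7, -137.0, 211.2]
tcp_rot: [3.141, -0.0, 1.57]
contact_force: [0.4, 0.5, 0.1]
grip_width: 64.1
finger_force: 0.0
```

>>> play_rows(
  commands=[
    {"x": 0.04, "y": -0.005, "z": 0, "twist": 0},
    {"x": 0.075, "y": -0.01, "z": 0, "twist": 0},
    {"x": 0.094, "y": -0.0105, "z": 0, "twist": 0},
    {"x": 0.094, "y": -0.0105, "z": 0, "twist": 0},
    {"x": 0.094, "y": -0.0105, "z": 0.02, "twist": 0},
    {"x": 0.094, "y": -0.0105, "z": 0.04, "twist": 0},
    {"x": 0.094, "y": -0.0105, "z": 0.05, "twist": 0},
    {"x": 0.094, "y": -0.0105, "z": 0.05, "twist": 0},
  ],
)

```text
time: 67.35
tool_pos: [476.1, -45.0, 160.0]
tcp_rot: [-3.139, -0.001, 1.57]
contact_force: [-0.9, 0.3, 0.4]
grip_width: 64.7
finger_force: 0.0
```

>>> play_rows(
  commands=[
    {"x": 0, "y": 0, "z": 0.01, "twist": 0},
    {"x": 0, "y": 0, "z": 0.02, "twist": 0},
    {"x": 0, "y": 0, "z": 0.03, "twist": 0},
    {"x": 0, "y": 0, "z": 0.033, "twist": 0},
    {"x": 0, "y": 0, "z": 0.033, "twist": 0},
    {"x": 0, "y": 0, "z": 0.033, "twist": 0},
    {"x": 0, "y": 0, "z": 0.033, "twist": 0},
    {"x": 0, "y": 0, "z": 0.033, "twist": 0},
  ],
)

```text
time: 68.15
tool_pos: [477.0, -44.5, 128.4]
tcp_rot: [3.141, 0.0, 1.571]
contact_force: [-0.7, -0.3, 0.4]
grip_width: 64.1
finger_force: 0.0
```

>>> play_rows(
  commands=[
    {"x": 0, "y": 0, "z": 0, "twist": 0},
    {"x": 0, "y": 0, "z": 0, "twist": 0},
    {"x": 0, "y": 0, "z": 0, "twist": 0},
    {"x": 0, "y": 0, "z": 0, "twist": 0},
    {"x": 0, "y": 0, "z": 0, "twist": 0},
    {"x": 0, "y": 0, "z": 0, "twist": 0},
    {"x": 0, "y": 0, "z": 0, "twist": 0},
    {"x": 0, "y": 0, "z": 0, "twist": 0},
  ],
  jaw=1,
)

```text
time: 68.95
tool_pos: [477.1, -44.5, 128.2]
tcp_rot: [3.141, -0.0, 1.571]
contact_force: [2.1, 0.7, -0.9]
grip_width: 38.0
finger_force: 30.0
```

>>> play_rows(
  commands=[
    {"x": 0, "y": 0, "z": -0.01, "twist": 0},
    {"x": 0, "y": 0, "z": -0.025, "twist": 0},
    {"x": 0, "y": 0, "z": -0.04, "twist": 0},
    {"x": 0, "y": 0, "z": -0.055, "twist": 0},
    {"x": 0, "y": 0, "z": -0.07, "twist": 0},
    {"x": 0, "y": 0, "z": -0.08, "twist": 0},
    {"x": 0, "y": 0, "z": -0.08, "twist": 0},
    {"x": 0, "y": 0, "z": -0.08, "twist": 0},
  ],
)

```text
time: 69.75
tool_pos: [476.3, -44.4, 207.8]
tcp_rot: [-3.141, -0.0, 1.571]
contact_force: [-0.3, 0.2, -2.2]
grip_width: 38.1
finger_force: 29.9
```

>>> play_rows(
  commands=[
    {"x": -0.02, "y": -0.006, "z": 0, "twist": 0},
    {"x": -0.06, "y": -0.014, "z": 0, "twist": 0},
    {"x": -0.1, "y": -0.022, "z": 0, "twist": 0},
    {"x": -0.135, "y": -0.03, "z": 0, "twist": 0},
    {"x": -0.165, "y": -0.036, "z": 0, "twist": 0},
    {"x": -0.185, "y": -0.0405, "z": 0, "twist": 0},
    {"x": -0.192, "y": -0.0405, "z": 0, "twist": 0},
    {"x": -0.192, "y": -0.0405, "z": 0, "twist": 0},
  ],
)

```text
time: 70.55
tool_pos: [436.0, -236.8, 207.3]
tcp_rot: [-3.14, -0.001, 1.569]
contact_force: [0.2, -0.0, -2.5]
grip_width: 38.1
finger_force: 29.9
```

>>> play_rows(
  commands=[
    {"x": 0, "y": 0, "z": 0, "twist": 0},
    {"x": 0, "y": 0, "z": 0.01, "twist": 0},
    {"x": 0, "y": 0, "z": 0.02, "twist": 0},
    {"x": 0, "y": 0, "z": 0.03, "twist": 0},
    {"x": 0, "y": 0, "z": 0.04, "twist": 0},
    {"x": 0, "y": 0, "z": 0.05, "twist": 0},
    {"x": 0, "y": 0, "z": 0.06, "twist": 0},
    {"x": 0, "y": 0, "z": 0.065, "twist": 0},
  ],
)

```text
time: 71.35
tool_pos: [435.9, -236.3, 141.8]
tcp_rot: [-3.14, -0.001, 1.571]
contact_force: [0.1, -0.4, -2.4]
grip_width: 37.7
finger_force: 29.9
```

>>> play_rows(
  commands=[
    {"x": 0, "y": 0, "z": 0, "twist": 0},
    {"x": 0, "y": 0, "z": 0.01, "twist": 0},
    {"x": 0, "y": 0, "z": 0.02, "twist": 0},
    {"x": 0, "y": 0, "z": 0.03, "twist": 0},
    {"x": 0, "y": 0, "z": 0.038, "twist": 0},
    {"x": 0, "y": 0, "z": 0.043, "twist": 0},
    {"x": 0, "y": 0, "z": 0.0465, "twist": 0},
    {"x": 0, "y": 0, "z": 0.0465, "twist": 0},
  ],
)

```text
time: 72.15
tool_pos: [436.5, -236.6, 96.5]
tcp_rot: [3.141, 0.0, 1.571]
contact_force: [-0.7, 1.2, -2.6]
grip_width: 38.2
finger_force: 29.9
```

>>> play_rows(
  commands=[
    {"x": 0, "y": 0, "z": 0.0005, "twist": 0},
    {"x": 0, "y": 0, "z": 0.0005, "twist": 0},
    {"x": 0, "y": 0, "z": 0.0005, "twist": 0},
    {"x": 0, "y": 0, "z": 0.0005, "twist": 0},
    {"x": 0, "y": 0, "z": 0.0005, "twist": 0},
    {"x": 0, "y": 0, "z": 0.0005, "twist": 0},
    {"x": 0, "y": 0, "z": 0.0005, "twist": 0},
    {"x": 0, "y": 0, "z": 0.0005, "twist": 0},
  ],
  jaw=0.3,
)

```text
time: 72.95
tool_pos: [436.3, -236.5, 96.1]
tcp_rot: [3.142, -0.0, 1.571]
contact_force: [0.4, -0.3, -0.2]
grip_width: 64.3
finger_force: 0.0
```

>>> play_rows(
  commands=[
    {"x": 0, "y": 0, "z": -0.02, "twist": 0},
    {"x": 0, "y": 0, "z": -0.06, "twist": 0},
    {"x": 0, "y": 0, "z": -0.1, "twist": 0},
    {"x": 0.01, "y": 0.005, "z": -0.12, "twist": 0},
    {"x": 0.04, "y": 0.02, "z": -0.12, "twist": 0},
    {"x": 0.075, "y": 0.045, "z": -0.12, "twist": 0},
    {"x": 0.11, "y": 0.07, "z": -0.12, "twist": 0},
    {"x": 0.145, "y": 0.095, "z": -0.12, "twist": 0},
  ],
)

```text
time: 73.75
tool_pos: [532.0, -90.1, 216.3]
tcp_rot: [3.141, 0.0, 1.571]
contact_force: [0.4, -0.4, -0.6]
grip_width: 64.2
finger_force: 0.0
```

>>> play_rows(
  commands=[
    {"x": 0.03, "y": 0.02, "z": 0, "twist": 0},
    {"x": 0.05, "y": 0.035, "z": 0, "twist": 0},
    {"x": 0.0585, "y": 0.04, "z": 0, "twist": 0},
    {"x": 0.0585, "y": 0.04, "z": 0, "twist": 0},
    {"x": 0.0585, "y": 0.04, "z": 0.015, "twist": 0},
    {"x": 0.0585, "y": 0.04, "z": 0.03, "twist": 0},
    {"x": 0.0585, "y": 0.04, "z": 0.04, "twist": 0},
    {"x": 0.0585, "y": 0.04, "z": 0.04, "twist": 0},
  ],
)

```text
time: 74.55
tool_pos: [570.0, -33.9, 174.8]
tcp_rot: [-3.139, -0.0, 1.57]
contact_force: [-0.2, -0.7, 0.4]
grip_width: 64.2
finger_force: 0.0
```

Down to TCP z = 134, grip and lift jar_d.

>>> play_rows(
  commands=[
    {"x": 0, "y": 0, "z": 0.01, "twist": 0},
    {"x": 0, "y": 0, "z": 0.02, "twist": 0},
    {"x": 0, "y": 0, "z": 0.03, "twist": 0},
    {"x": 0, "y": 0, "z": 0.038, "twist": 0},
    {"x": 0, "y": 0, "z": 0.042, "twist": 0},
    {"x": 0, "y": 0, "z": 0.042, "twist": 0},
    {"x": 0, "y": 0, "z": 0.042, "twist": 0},
    {"x": 0, "y": 0, "z": 0.042, "twist": 0},
  ],
)

```text
time: 75.35
tool_pos: [571.6, -33.0, 134.6]
tcp_rot: [3.141, 0.0, 1.571]
contact_force: [-0.5, -0.2, -1.0]
grip_width: 64.3
finger_force: 0.0
```

>>> play_rows(
  commands=[
    {"x": 0, "y": 0, "z": 0, "twist": 0},
    {"x": 0, "y": 0, "z": 0, "twist": 0},
    {"x": 0, "y": 0, "z": 0, "twist": 0},
    {"x": 0, "y": 0, "z": 0, "twist": 0},
    {"x": 0, "y": 0, "z": 0, "twist": 0},
    {"x": 0, "y": 0, "z": 0, "twist": 0},
    {"x": 0, "y": 0, "z": 0, "twist": 0},
    {"x": 0, "y": 0, "z": 0, "twist": 0},
  ],
  jaw=1,
)

```text
time: 76.15
tool_pos: [571.4, -33.0, 134.2]
tcp_rot: [3.141, -0.0, 1.571]
contact_force: [0.1, 0.2, 0.5]
grip_width: 38.1
finger_force: 29.9
```

>>> play_rows(
  commands=[
    {"x": 0, "y": 0, "z": -0.01, "twist": 0},
    {"x": 0, "y": 0, "z": -0.025, "twist": 0},
    {"x": 0, "y": 0, "z": -0.04, "twist": 0},
    {"x": 0, "y": 0, "z": -0.055, "twist": 0},
    {"x": 0, "y": 0, "z": -0.07, "twist": 0},
    {"x": 0, "y": 0, "z": -0.08, "twist": 0},
    {"x": 0, "y": 0, "z": -0.08, "twist": 0},
    {"x": 0, "y": 0, "z": -0.08, "twist": 0},
  ],
)

```text
time: 76.95
tool_pos: [570.9, -32.9, 213.7]
tcp_rot: [-3.141, -0.0, 1.571]
contact_force: [0.1, -0.1, -3.1]
grip_width: 37.9
finger_force: 29.9
```

>>> play_rows(
  commands=[
    {"x": -0.02, "y": -0.006, "z": 0, "twist": 0},
    {"x": -0.06, "y": -0.016, "z": 0, "twist": 0},
    {"x": -0.1, "y": -0.026, "z": 0, "twist": 0},
    {"x": -0.14, "y": -0.036, "z": 0, "twist": 0},
    {"x": -0.178, "y": -0.045, "z": 0, "twist": 0},
    {"x": -0.203, "y": -0.0515, "z": 0, "twist": 0},
    {"x": -0.212, "y": -0.0515, "z": 0, "twist": 0},
    {"x": -0.212, "y": -0.0515, "z": 0, "twist": 0},
  ],
)

```text
time: 77.75
tool_pos: [519.4, -245.8, 213.1]
tcp_rot: [-3.14, -0.001, 1.569]
contact_force: [0.2, -0.1, -2.4]
grip_width: 37.7
finger_force: 29.9
```

>>> play_rows(
  commands=[
    {"x": 0, "y": 0, "z": 0, "twist": 0},
    {"x": 0, "y": 0, "z": 0.01, "twist": 0},
    {"x": 0, "y": 0, "z": 0.02, "twist": 0},
    {"x": 0, "y": 0, "z": 0.03, "twist": 0},
    {"x": 0, "y": 0, "z": 0.04, "twist": 0},
    {"x": 0, "y": 0, "z": 0.05, "twist": 0},
    {"x": 0, "y": 0, "z": 0.06, "twist": 0},
    {"x": 0, "y": 0, "z": 0.065, "twist": 0},
  ],
)

```text
time: 78.55
tool_pos: [519.4, -244.8, 147.7]
tcp_rot: [-3.14, -0.001, 1.571]
contact_force: [-0.2, -0.5, -1.9]
grip_width: 38.0
finger_force: 29.9
```

>>> play_rows(
  commands=[
    {"x": 0, "y": 0, "z": 0, "twist": 0},
    {"x": 0, "y": 0, "z": 0.01, "twist": 0},
    {"x": 0, "y": 0, "z": 0.02, "twist": 0},
    {"x": 0, "y": 0, "z": 0.03, "twist": 0},
    {"x": 0, "y": 0, "z": 0.038, "twist": 0},
    {"x": 0, "y": 0, "z": 0.043, "twist": 0},
    {"x": 0, "y": 0, "z": 0.0465, "twist": 0},
    {"x": 0, "y": 0, "z": 0.0465, "twist": 0},
  ],
)

```text
time: 79.35
tool_pos: [520.0, -245.1, 102.6]
tcp_rot: [3.141, 0.0, 1.571]
contact_force: [0.6, -0.0, -2.3]
grip_width: 38.1
finger_force: 29.9
```

>>> play_rows(
  commands=[
    {"x": 0, "y": 0, "z": 0.0005, "twist": 0},
    {"x": 0, "y": 0, "z": 0.0005, "twist": 0},
    {"x": 0, "y": 0, "z": 0.0005, "twist": 0},
    {"x": 0, "y": 0, "z": 0.0005, "twist": 0},
    {"x": 0, "y": 0, "z": 0.0005, "twist": 0},
    {"x": 0, "y": 0, "z": 0.0005, "twist": 0},
    {"x": 0, "y": 0, "z": 0.0005, "twist": 0},
    {"x": 0, "y": 0, "z": 0.0005, "twist": 0},
  ],
  jaw=0.3,
)

```text
time: 80.15
tool_pos: [519.8, -245.0, 102.1]
tcp_rot: [3.142, -0.0, 1.571]
contact_force: [-0.4, 0.9, 0.9]
grip_width: 64.2
finger_force: 0.0
```

>>> play_rows(
  commands=[
    {"x": 0, "y": 0, "z": -0.02, "twist": 0},
    {"x": 0, "y": 0, "z": -0.06, "twist": 0},
    {"x": 0, "y": 0, "z": -0.1, "twist": 0},
    {"x": 0, "y": 0, "z": -0.14, "twist": 0},
    {"x": 0.03, "y": -0.01, "z": -0.15, "twist": 0},
    {"x": 0.07, "y": -0.02, "z": -0.15, "twist": 0},
    {"x": 0.11, "y": -0.03, "z": -0.15, "twist": 0},
    {"x": 0.15, "y": -0.04, "z": -0.15, "twist": 0},
  ],
)

```text
time: 80.95
tool_pos: [479.1, -93.7, 252.3]
tcp_rot: [3.141, -0.0, 1.57]
contact_force: [0.4, 0.5, -0.0]
grip_width: 64.0
finger_force: 0.0
```

>>> play_rows(
  commands=[
    {"x": 0.04, "y": -0.01, "z": 0, "twist": 0},
    {"x": 0.08, "y": -0.02, "z": 0, "twist": 0},
    {"x": 0.12, "y": -0.03, "z": 0, "twist": 0},
    {"x": 0.15, "y": -0.04, "z": 0, "twist": 0},
    {"x": 0.17, "y": -0.04, "z": 0, "twist": 0},
    {"x": 0.17, "y": -0.04, "z": 0, "twist": 0},
    {"x": 0.17, "y": -0.04, "z": 0, "twist": 0},
    {"x": 0.17, "y": -0.04, "z": 0, "twist": 0},
  ],
)

```text
time: 81.75
tool_pos: [439.9, 74.2, 252.1]
tcp_rot: [-3.142, 0.0, 1.57]
contact_force: [0.5, -0.7, 0.0]
grip_width: 64.4
finger_force: 0.0
```

```bash
python3 - <<'E'
from h import *
c=snap('top','t10.png');s=snap('scene','s10.png')
a=cv2.imread('pics/t10.png')[180:290,150:390]; b=cv2.imread('pics/s10.png')[180:290,150:390]
cv2.imwrite('pics/c10.png',cv2.resize(np.vstack([a,b]),None,fx=2.7,fy=2.7,interpolation=cv2.INTER_CUBIC))
E
```

```text
(no output)
```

View pics/c10.png

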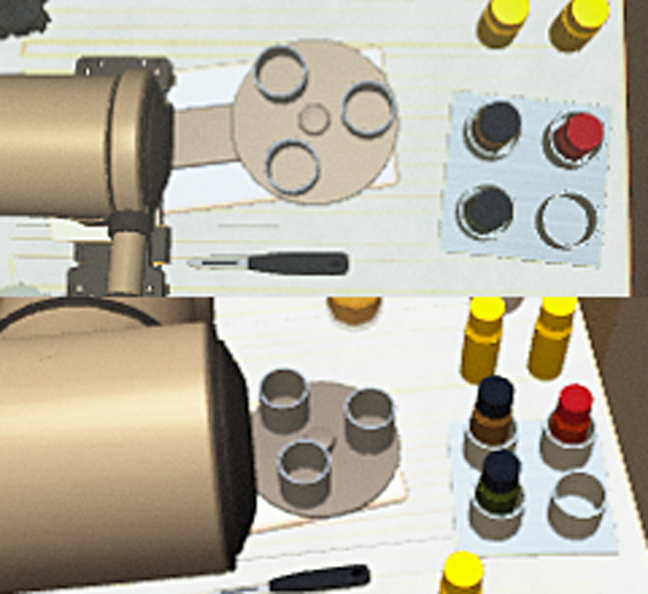

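All three jars stand upright in wells: d (495,120), a (577,133) and c (487,208). The cups are empty, and the sleeve was confirmed short after the slide. The arm is clear, so I hand the job in.

```bash
python3 -c "
from plant import bot
print(bot.close_job())"
```

```text
the job is handed in; nothing more can be done
None
```

The job is handed in, but no verdict came back: all three jars (a, c, d) were spun three turns with the crank long and stand upright in caddy wells, the sleeve is back in the short hole with its pin out, and the mug and honey jar were not touched.

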